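# Fill the hot-holding shelf at the pass and set its two concentric dials

### The arm

A 7-joint arm with a two-finger parallel gripper is mounted at the origin on the work surface. World frame = base frame: x ahead of the robot, y to its left, z up, the work surface at z = 0. Lengths are in m, angles in rad, forces in N, time in s.
With the tool pointing down it reaches from about 0.425 to 0.925 m from the base axis. Payload 6.8 kg.
Tool frame: the origin (TCP) lies at the very end of the fingers, on their centre line; the grasp point (between the pads) lies 19 mm behind it; y points along the fingers, z is the direction in which the jaws open and shut, and the axes are right-handed (so a half turn about y gives the same grasp; the last joint's range is limited). The gripper opens to 85 mm and grips with 20 to 120 N. Pads are 22 mm wide; open, the fingers measure 114 mm over their backs; the gripper's body (76 mm by 85 mm) begins 54 mm behind the grasp point. The pads swing forward as they close: fully open they stand 13 mm farther back than shut.
Start: joints at [1.18, 0.477, 0.022, 1.555, -0.011, 1.109, -0.083], TCP at [0.188, -0.648, 0.231] pointing down, gripper open.
Joint ranges: [-2.96, 2.96], [-0.34, 2.1], [-1.41, 1.46], [0.24, 2.44], [-1.37, 4.51], [0.17, 1.92], [-2.96, 2.96]. Speed limits (rad/s): [2.39, 2.39, 3.14, 3.14, 3.14, 3.14, 3.14].

### API

Orientations are given as a rotation vector (axis times angle).
In Python, from station import manip gives the robot as it stands.
- The arm moves only by the tool jog_arm, never from a script. Its argument "steps" is a list of rows, each a list of 7 numbers: the gripper's target within -1 to 1 (fully open at 1, half-way at 0, shut at -1), then the shift along the tool's x, y, z in mm, then the turn, a rotation vector about the tool's x, y, z in units of 8 degrees (1.0 is 8 degrees). A call has 1 to 20 rows; each row shifts and turns the pose as measured when the row begins, along the tool's axes as they then stand; what a row does not reach is not made up. A row lasts 1/10 s, in which the tool goes at most 50 mm and 8.59 degrees, less where a joint would pass 70% of its speed; a pose out of reach is approached as far as the arm can. A call is refused whole if a number of a shift passes 50 or a number of a turn 1, either way. A call with a gripper value outside its range is refused whole. The fingers move at their own pace and stop on an object; the grip force is fixed at half the most. Time passes only in rows, so rows that do not move let the fingers close. It gives the time, the measured TCP pose, the force and the opening at its end, in the units of the state.
- manip.read_state(): the state, without advancing time (a new reading comes with each control period).
- manip.capture(name): name is "scene" or "top" or "wrist"; returns the picture (384x512x3 uint8, red, green, blue); there is no depth.
- manip.camera_model(name): a dict with "mtx" (3x3 intrinsics, pixels), "extrinsics" (4x4, takes a point from world to camera coordinates). Camera axes: x right, y up, looking along -z (the intrinsics and any distortion apply to the point x, -y, -z); pixel columns grow to the right and rows downward; lengths in m; the calibration is good to about 2 mm. A picture is of the moment at which its call begins: read the wrist's pose just before it. camera_model takes no time and is no camera call; for the wrist camera it gives the pose at the moment of the call.
- manip.job_done(): hands the job in, once; it reports no verdict.
The state is a dict: "time_s": time; "joint_positions": joint angles; "qd": joint speeds; "tau": joint torques, N m; "tcp_pos": TCP position; "ee_rot": TCP orientation; "contact_force": force on the tool from outside, world axes, zero at the start; "moment": the same for the moment, N m; "finger_gap": opening from 0.0 (shut) to 1.0 (fully open).
Only numpy, scipy, OpenCV 4.12 (cv2) and the standard library are available. Lean on these libraries where they do the work, as an engineer would, in place of code of your own. Each camera call takes 0.05 s, during which the arm holds its last target.

### The job

Get the hot-holding shelf ready for service: first turn the outer ring of the dial until its orange pointer lines up with the orange marker, without moving the inner knob. Then stand every green and red sauce jar upright on the shelf in two neat rows, greens on the strip with the green bar and reds on the strip with the red bar, one jar centred on each ringed place, filling each strip from its coloured bar with no place skipped. With all jars in place, turn the inner knob until its blue pointer lines up with the blue marker, without moving the outer ring, and leave the yellow jar and everything else on the counter alone.

Things in the scene. Friction and masses are not known exactly. Their poses are not given: they have to be found in the camera images.
- warmer: Hot-holding shelf, fixed to the counter: a flat dark steel deck, 270 x 270 mm, top face 40 mm above the counter, and at its -y end an aluminium control head 150 mm (x) x 130 mm (y), flat top 75 mm above the counter, centred at (0, -200) mm. Origin on the counter under the middle of the two rows; x away from the robot across the rows, y along the rows, z up (yaw up to 0.15 rad). The rows run along y at x = -60 and +60 mm, 120 mm apart
- dial_axis (a point): Common upright axis of the two concentric knobs, at the control head's top face (75 mm above the counter). Outer ring knob: black, 64 mm diameter, from 1 to 31 mm above this point. Inner knob: aluminium, 38 mm diameter, from 31 to 61 mm above this point, standing on top of the ring. Each turns freely and independently of the other against about 0.05 N m friction and stays where it is left
- outer_ring (a joint): Angle of the black outer ring (rad), 0 to 4.4 between stops, growing clockwise seen from above. At 0 its pointer points along the warmer's +x. Starts at 0.1 to 0.9; the orange marker is found at 1.9 to 3.1
- inner_knob (a joint): Angle of the aluminium inner knob (rad), 0 to 4.4 between stops, growing clockwise seen from above. At 0 its pointer points along the warmer's +x. Starts at 2.7 to 3.7; the blue marker is found at 0.6 to 1.7 (so it is turned counter-clockwise)
- outer_pointer (a point): Orange pointer line on top of the outer ring: this point is 28 mm from the axis, 31 mm above the head; its x axis points outward along the pointer
- inner_pointer (a point): Blue pointer line on top of the inner knob: this point is 16 mm from the axis, 61 mm above the head; its x axis points outward along the pointer
- orange_marker: Small orange tab (10 x 7 mm, 4 mm high) on the black dial face around the knobs, set for the outer ring. Origin on the knobs' axis at the head's top; its x axis points from the axis through the tab, which sits 41 mm out
- blue_marker: Small blue tab (10 x 7 mm, 4 mm high) on the dial face, set for the inner knob. Origin on the knobs' axis at the head's top; its x axis points from the axis through the tab, which sits 51 mm out
- green_row: Thin white strip (72 x 232 mm, about 1.5 mm, flat, does not obstruct) on the deck with a solid green bar across its +y end and three places in a line along y, each marked by a green ring 64 mm in diameter: the first, next to the bar, centred at y = +76 mm, the second at 0, the third, nearest the control head, at -76 mm (all at x = 0). Origin at its middle, on the deck, 40 mm above the counter; axes parallel to the warmer's. The two strips swap places from start to start
- red_row: Thin white strip (72 x 232 mm, about 1.5 mm, flat, does not obstruct) on the deck with a solid red bar across its +y end and three places in a line along y, each marked by a red ring 64 mm in diameter: the first, next to the bar, centred at y = +76 mm, the second at 0, the third, nearest the control head, at -76 mm (all at x = 0). Origin at its middle, on the deck, 40 mm above the counter; axes parallel to the warmer's. The two strips swap places from start to start
- green1: Upright lidded sauce jar, green with green lid, white paper band: 56 mm diameter, 72 mm tall, straight sides, heavy base, about 0.25 kg. Origin at the centre of its underside, z up its axis. May be absent (2 or 3 of this colour are there)
- green2: Upright lidded sauce jar, green with green lid, white paper band: 56 mm diameter, 72 mm tall, straight sides, heavy base, about 0.25 kg. Origin at the centre of its underside, z up its axis. May be absent (2 or 3 of this colour are there)
- green3: Upright lidded sauce jar, green with green lid, white paper band: 56 mm diameter, 72 mm tall, straight sides, heavy base, about 0.25 kg. Origin at the centre of its underside, z up its axis. May be absent (2 or 3 of this colour are there)
- red1: Upright lidded sauce jar, red with red lid, white paper band: 56 mm diameter, 72 mm tall, straight sides, heavy base, about 0.25 kg. Origin at the centre of its underside, z up its axis. May be absent (2 or 3 of this colour are there)
- red2: Upright lidded sauce jar, red with red lid, white paper band: 56 mm diameter, 72 mm tall, straight sides, heavy base, about 0.25 kg. Origin at the centre of its underside, z up its axis. May be absent (2 or 3 of this colour are there)
- red3: Upright lidded sauce jar, red with red lid, white paper band: 56 mm diameter, 72 mm tall, straight sides, heavy base, about 0.25 kg. Origin at the centre of its underside, z up its axis. May be absent (2 or 3 of this colour are there)
- yellow_jar: Lidded jar of the same shape (56 x 72 mm) in yellow, standing among the others; it has no row and is left alone. Origin under its centre
- squeeze_bottle: White squeeze bottle, 52 mm diameter, 160 mm tall, to be left alone. Origin under its centre
- spoon: Spoon lying on the counter between the shelf and the jars, to be left alone. Origin at its underside
- pepper_mill: Dark wooden pepper mill, 54 mm diameter, 145 mm tall, to be left alone. Origin under its centre
- ramekin: White ramekin, 80 mm across, 45 mm high, to be left alone. Origin under its centre
There are look-alikes about, which are no part of the job. Leave any black or purple look-alike of the red1 alone.

How it is judged:
On the way, in this order (a step that is already met when the one before it is completed fails the run):
1. outer ring's pointer lined up with the orange marker (within 0.13 rad), inner knob still where it was (pointer within 3 mm) (angle between the x axis of outer_pointer and the x axis of orange_marker, either way round below 0.13 rad and x of outer_pointer in the frame of orange_marker above 0 m and distance of inner_pointer from where it was at the start of the episode below 0.003 m), for 0.3 s.
2. all green and red jars upright in their rows, within 15 mm of a place's centre, none skipped, let go of; outer ring on the orange marker, inner knob still where it was (all of step 1 and ((x of green1 in the frame of green_row between -0.015 and 0.015 m and y of green1 in the frame of green_row between 0.061 and 0.091 m) or (x of green1 in the frame of green_row between -0.015 and 0.015 m and y of green1 in the frame of green_row between -0.015 and 0.015 m) or (x of green1 in the frame of green_row between -0.015 and 0.015 m and y of green1 in the frame of green_row between -0.091 and -0.061 m)) and ((x of green2 in the frame of green_row between -0.015 and 0.015 m and y of green2 in the frame of green_row between 0.061 and 0.091 m) or (x of green2 in the frame of green_row between -0.015 and 0.015 m and y of green2 in the frame of green_row between -0.015 and 0.015 m) or (x of green2 in the frame of green_row between -0.015 and 0.015 m and y of green2 in the frame of green_row between -0.091 and -0.061 m)) and ((x of green3 in the frame of green_row between -0.015 and 0.015 m and y of green3 in the frame of green_row between 0.061 and 0.091 m) or (x of green3 in the frame of green_row between -0.015 and 0.015 m and y of green3 in the frame of green_row between -0.015 and 0.015 m) or (x of green3 in the frame of green_row between -0.015 and 0.015 m and y of green3 in the frame of green_row between -0.091 and -0.061 m)) and ((x of green1 in the frame of green_row between -0.015 and 0.015 m and y of green1 in the frame of green_row between 0.061 and 0.091 m) or (x of green2 in the frame of green_row between -0.015 and 0.015 m and y of green2 in the frame of green_row between 0.061 and 0.091 m) or (x of green3 in the frame of green_row between -0.015 and 0.015 m and y of green3 in the frame of green_row between 0.061 and 0.091 m)) and ((x of green1 in the frame of green_row between -0.015 and 0.015 m and y of green1 in the frame of green_row between -0.015 and 0.015 m) or (x of green2 in the frame of green_row between -0.015 and 0.015 m and y of green2 in the frame of green_row between -0.015 and 0.015 m) or (x of green3 in the frame of green_row between -0.015 and 0.015 m and y of green3 in the frame of green_row between -0.015 and 0.015 m)) and ((x of red1 in the frame of red_row between -0.015 and 0.015 m and y of red1 in the frame of red_row between 0.061 and 0.091 m) or (x of red1 in the frame of red_row between -0.015 and 0.015 m and y of red1 in the frame of red_row between -0.015 and 0.015 m) or (x of red1 in the frame of red_row between -0.015 and 0.015 m and y of red1 in the frame of red_row between -0.091 and -0.061 m)) and ((x of red2 in the frame of red_row between -0.015 and 0.015 m and y of red2 in the frame of red_row between 0.061 and 0.091 m) or (x of red2 in the frame of red_row between -0.015 and 0.015 m and y of red2 in the frame of red_row between -0.015 and 0.015 m) or (x of red2 in the frame of red_row between -0.015 and 0.015 m and y of red2 in the frame of red_row between -0.091 and -0.061 m)) and ((x of red3 in the frame of red_row between -0.015 and 0.015 m and y of red3 in the frame of red_row between 0.061 and 0.091 m) or (x of red3 in the frame of red_row between -0.015 and 0.015 m and y of red3 in the frame of red_row between -0.015 and 0.015 m) or (x of red3 in the frame of red_row between -0.015 and 0.015 m and y of red3 in the frame of red_row between -0.091 and -0.061 m)) and ((x of red1 in the frame of red_row between -0.015 and 0.015 m and y of red1 in the frame of red_row between 0.061 and 0.091 m) or (x of red2 in the frame of red_row between -0.015 and 0.015 m and y of red2 in the frame of red_row between 0.061 and 0.091 m) or (x of red3 in the frame of red_row between -0.015 and 0.015 m and y of red3 in the frame of red_row between 0.061 and 0.091 m)) and ((x of red1 in the frame of red_row between -0.015 and 0.015 m and y of red1 in the frame of red_row between -0.015 and 0.015 m) or (x of red2 in the frame of red_row between -0.015 and 0.015 m and y of red2 in the frame of red_row between -0.015 and 0.015 m) or (x of red3 in the frame of red_row between -0.015 and 0.015 m and y of red3 in the frame of red_row between -0.015 and 0.015 m)) and angle between each of green1, green2, green3, red1, red2, red3's own z axis and vertical below 0.1 rad and z of green1 in the frame of warmer between 0.035 and 0.045 m and linear speed of each of green1, green2, green3, red1, red2, red3 below 0.02 m/s and z of green2 in the frame of warmer between 0.035 and 0.045 m and z of green3 in the frame of warmer between 0.035 and 0.045 m and z of red1 in the frame of warmer between 0.035 and 0.045 m and z of red2 in the frame of warmer between 0.035 and 0.045 m and z of red3 in the frame of warmer between 0.035 and 0.045 m and contact force between the fingers and green1 below 0.1 N and contact force between the fingers and green2 below 0.1 N and contact force between the fingers and green3 below 0.1 N and contact force between the fingers and red1 below 0.1 N and contact force between the fingers and red2 below 0.1 N and contact force between the fingers and red3 below 0.1 N), for 0.3 s.
3. inner knob's pointer lined up with the blue marker (within 0.13 rad), outer ring still on the orange marker (angle between the x axis of inner_pointer and the x axis of blue_marker, either way round below 0.13 rad and x of inner_pointer in the frame of blue_marker above 0 m and angle between the x axis of outer_pointer and the x axis of orange_marker, either way round below 0.13 rad and x of outer_pointer in the frame of orange_marker above 0 m), for 0.3 s.
At the end, for the whole second after the job is handed in: Every green and red jar stands upright and still on the deck within 15 mm of the centre of a ringed place on its colour's strip, filled from the bar without a gap; outer pointer within 0.13 rad of the orange marker, inner pointer within 0.13 rad of the blue marker (all of step 3 and ((x of green1 in the frame of green_row between -0.015 and 0.015 m and y of green1 in the frame of green_row between 0.061 and 0.091 m) or (x of green1 in the frame of green_row between -0.015 and 0.015 m and y of green1 in the frame of green_row between -0.015 and 0.015 m) or (x of green1 in the frame of green_row between -0.015 and 0.015 m and y of green1 in the frame of green_row between -0.091 and -0.061 m)) and ((x of green2 in the frame of green_row between -0.015 and 0.015 m and y of green2 in the frame of green_row between 0.061 and 0.091 m) or (x of green2 in the frame of green_row between -0.015 and 0.015 m and y of green2 in the frame of green_row between -0.015 and 0.015 m) or (x of green2 in the frame of green_row between -0.015 and 0.015 m and y of green2 in the frame of green_row between -0.091 and -0.061 m)) and ((x of green3 in the frame of green_row between -0.015 and 0.015 m and y of green3 in the frame of green_row between 0.061 and 0.091 m) or (x of green3 in the frame of green_row between -0.015 and 0.015 m and y of green3 in the frame of green_row between -0.015 and 0.015 m) or (x of green3 in the frame of green_row between -0.015 and 0.015 m and y of green3 in the frame of green_row between -0.091 and -0.061 m)) and ((x of green1 in the frame of green_row between -0.015 and 0.015 m and y of green1 in the frame of green_row between 0.061 and 0.091 m) or (x of green2 in the frame of green_row between -0.015 and 0.015 m and y of green2 in the frame of green_row between 0.061 and 0.091 m) or (x of green3 in the frame of green_row between -0.015 and 0.015 m and y of green3 in the frame of green_row between 0.061 and 0.091 m)) and ((x of green1 in the frame of green_row between -0.015 and 0.015 m and y of green1 in the frame of green_row between -0.015 and 0.015 m) or (x of green2 in the frame of green_row between -0.015 and 0.015 m and y of green2 in the frame of green_row between -0.015 and 0.015 m) or (x of green3 in the frame of green_row between -0.015 and 0.015 m and y of green3 in the frame of green_row between -0.015 and 0.015 m)) and ((x of red1 in the frame of red_row between -0.015 and 0.015 m and y of red1 in the frame of red_row between 0.061 and 0.091 m) or (x of red1 in the frame of red_row between -0.015 and 0.015 m and y of red1 in the frame of red_row between -0.015 and 0.015 m) or (x of red1 in the frame of red_row between -0.015 and 0.015 m and y of red1 in the frame of red_row between -0.091 and -0.061 m)) and ((x of red2 in the frame of red_row between -0.015 and 0.015 m and y of red2 in the frame of red_row between 0.061 and 0.091 m) or (x of red2 in the frame of red_row between -0.015 and 0.015 m and y of red2 in the frame of red_row between -0.015 and 0.015 m) or (x of red2 in the frame of red_row between -0.015 and 0.015 m and y of red2 in the frame of red_row between -0.091 and -0.061 m)) and ((x of red3 in the frame of red_row between -0.015 and 0.015 m and y of red3 in the frame of red_row between 0.061 and 0.091 m) or (x of red3 in the frame of red_row between -0.015 and 0.015 m and y of red3 in the frame of red_row between -0.015 and 0.015 m) or (x of red3 in the frame of red_row between -0.015 and 0.015 m and y of red3 in the frame of red_row between -0.091 and -0.061 m)) and ((x of red1 in the frame of red_row between -0.015 and 0.015 m and y of red1 in the frame of red_row between 0.061 and 0.091 m) or (x of red2 in the frame of red_row between -0.015 and 0.015 m and y of red2 in the frame of red_row between 0.061 and 0.091 m) or (x of red3 in the frame of red_row between -0.015 and 0.015 m and y of red3 in the frame of red_row between 0.061 and 0.091 m)) and ((x of red1 in the frame of red_row between -0.015 and 0.015 m and y of red1 in the frame of red_row between -0.015 and 0.015 m) or (x of red2 in the frame of red_row between -0.015 and 0.015 m and y of red2 in the frame of red_row between -0.015 and 0.015 m) or (x of red3 in the frame of red_row between -0.015 and 0.015 m and y of red3 in the frame of red_row between -0.015 and 0.015 m)) and angle between each of green1, green2, green3, red1, red2, red3's own z axis and vertical below 0.1 rad and z of green1 in the frame of warmer between 0.035 and 0.045 m and linear speed of each of green1, green2, green3, red1, red2, red3 below 0.02 m/s and z of green2 in the frame of warmer between 0.035 and 0.045 m and z of green3 in the frame of warmer between 0.035 and 0.045 m and z of red1 in the frame of warmer between 0.035 and 0.045 m and z of red2 in the frame of warmer between 0.035 and 0.045 m and z of red3 in the frame of warmer between 0.035 and 0.045 m); the robot touches nothing.
It fails at once if the two knobs are turned together (both faster than 0.4 rad/s) ((velocity of joint outer_ring above 0.4 rad/s or velocity of joint outer_ring below -0.4 rad/s) and (velocity of joint inner_knob above 0.4 rad/s or velocity of joint inner_knob below -0.4 rad/s)).
It fails at once if a bystander (yellow jar, squeeze bottle, spoon, pepper mill, ramekin) is pushed more than 60 mm from its place (distance of any of yellow_jar, squeeze_bottle, spoon, pepper_mill, ramekin from where it was at the start of the episode above 0.06 m).
It fails at once if the yellow jar, squeeze bottle or pepper mill is knocked over (angle between any of yellow_jar, squeeze_bottle, pepper_mill's own z axis and vertical above 0.6 rad).
Of green1, green2, green3 only 2 to 3 are there at a start; the rules pass over those that are not, and their reading is None.
Of red1, red2, red3 only 2 to 3 are there at a start; the rules pass over those that are not, and their reading is None.
At some moment in a run one of green1, green2, green3, red1, red2, red3 may be knocked a few centimetres aside while the robot is not near it.
It also fails if it takes over 210 s, if anything falls off the work surface, if the arm or the gripper's body presses on something with over 40 N, if the wrist force passes 120 N, or if a joint passes its speed limit or range.

## Working session

There is one attempt and no reset: what is moved stays moved. The work goes in short steps, Python scripts to look and compute and a tool call to move; the robot and the scene stay as the last step left them, time stands still between calls to the robot, and variables do not carry over. Pictures are saved under pics/ and viewed, and the job is handed in when it is done.

Besides the shell and the picture viewer there is one more tool, called after "Emit:" as name([rows], argument=value, ...), one row to a line, values as JSON. jog_arm: Moves the arm, as the interface text tells. Its arguments: {"type":"object","properties":{"steps":{"type":"array","items":{"type":"array","items":{"type":"number"}}}},"required":["steps"]}

```bash
ls -la; mkdir -p pics
python3 - <<'E'
from station import manip
import cv2,json
s=manip.read_state(); print(s)
for n in ["scene","top","wrist"]:
    c=manip.camera_model(n); print(n,c)
    im=manip.capture(n); cv2.imwrite(f"pics/{n}0.png",im[:,:,::-1])
E
```

```text
total 12
drwxr-xr-x  3 agent agent 4096 Dec  7 08:36 .
drwxr-xr-x 23 root  root  4096 Dec  7 08:36 ..
drwxr-xr-x  2 agent agent 4096 Dec  7 08:36 pics
{'time_s': 0.0, 'joint_positions': array([ 1.17992707,  0.47780524,  0.02234368,  1.55642965, -0.01149513,
        1.10931299, -0.08308458]), 'qd': array([ 3.49032774e-04,  1.08467806e-03,  4.86763857e-04,  2.81449983e-04,
       -2.05751026e-04, -1.92694490e-03, -2.92780569e-05]), 'tau': array([-1.29568275e-05, -5.96452260e+01,  1.60773542e+00, -2.81203043e+01,
        1.24886743e-02,  9.21315135e-03, -1.44599341e-05]), 'tcp_pos': array([ 0.18815499, -0.64763612,  0.23033157]), 'ee_rot': array([-0.2950831 ,  2.07184874, -2.06812029]), 'contact_force': array([ 0.14546022, -0.07440664, -0.01564426]), 'moment': array([-0.02972391, -0.06098158,  0.04037116]), 'finger_gap': 1.004221305024423}
scene {'mtx': array([[453.4940259 ,   0.        , 254.39912948],
       [  0.        , 453.4940259 , 191.9645509 ],
       [  0.        ,   0.        ,   1.        ]]), 'extrinsics': array([[ 3.21485248e-01,  9.46913669e-01, -1.31875548e-03,
        -
[... 525 characters left out ...]
0.98911963,  0.01685397,  0.14614482, -0.52813061],
       [-0.14620656,  0.00248421,  0.98925096, -1.13512026],
       [ 0.        ,  0.        ,  0.        ,  1.        ]])}
wrist {'mtx': array([[291.7446285 ,   0.        , 256.14863067],
       [  0.        , 291.7446285 , 191.30686885],
       [  0.        ,   0.        ,   1.        ]]), 'extrinsics': array([[ 2.78873522e-01, -9.60327594e-01, -6.86744948e-04,
        -6.75470939e-01],
       [ 9.16494920e-01,  2.66358217e-01, -2.98480086e-01,
         3.95163870e-02],
       [ 2.86821583e-01,  8.26087944e-02,  9.54415615e-01,
        -3.80053984e-01],
       [ 0.00000000e+00,  0.00000000e+00,  0.00000000e+00,
         1.00000000e+00]])}
```

Run:
```python
import cv2
for n in ["scene","top"]:
    im=cv2.imread(f"pics/{n}0.png"); cv2.imwrite(f"pics/{n}0b.png",cv2.resize(im,(800,600),interpolation=cv2.INTER_CUBIC))
```

```text
(no output)
```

View pics/scene0.png

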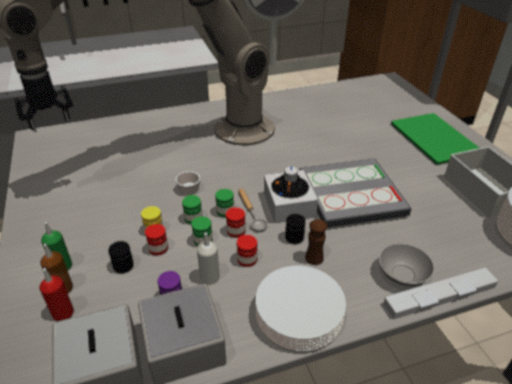

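View pics/wrist0.png

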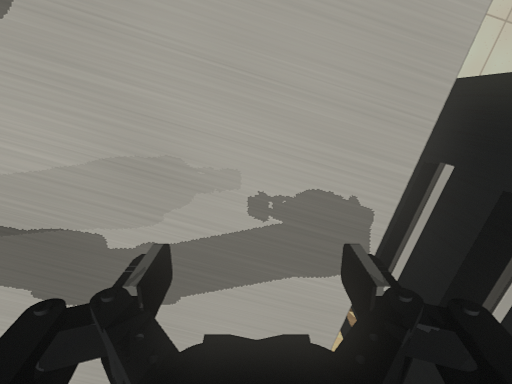

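```bash
sleep 1
```

```text
(no output)
```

View pics/top0b.png

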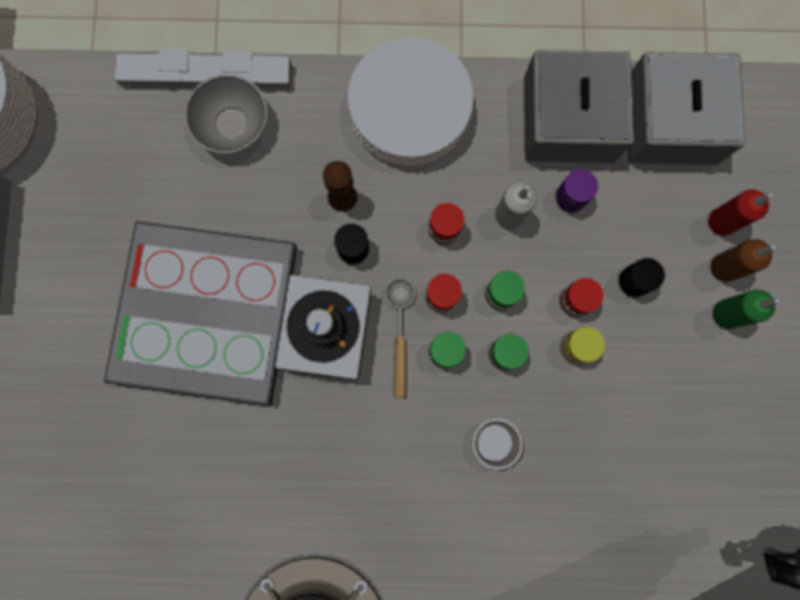

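The top view shows:
- Green jars at about (448,349), (510,351) and (506,289).
- Red jars at (447,220), (444,291) and (583,296).
- Look-alikes: black at (351,243) and (641,277), purple at (577,190), yellow at (585,344). The red and green squeeze bottles stand far right, and there's a green board off-view.
- The dial sits at (323,325).

Next I'll measure and check close crops.

```bash
cat > h.py <<'E'
from station import manip
import numpy as np, cv2
from scipy.spatial.transform import Rotation as R
def ray(name,u,v,c=None):
    c=c or manip.camera_model(name); K=c['mtx'];E=c['extrinsics']
    d=np.linalg.inv(K)@np.array([u,v,1.]); d=np.array([d[0],-d[1],-d[2]])
    Rm=E[:3,:3]; o=-Rm.T@E[:3,3]; return o,Rm.T@d
def p2w(name,u,v,z,c=None):
    o,d=ray(name,u,v,c); t=(z-o[2])/d[2]; return o+t*d
def proj(name,P,c=None):
    c=c or manip.camera_model(name); E=c['extrinsics']; q=E[:3,:3]@np.asarray(P)+E[:3,3]
    w=c['mtx']@np.array([q[0],-q[1],-q[2]]); return w[:2]/w[2]
def crop(im,u0,v0,u1,v1,s,fn):
    o=cv2.resize(im[v0:v1,u0:u1,::-1],None,fx=s,fy=s,interpolation=cv2.INTER_CUBIC); cv2.imwrite(fn,o)
E
python3 - <<'E'
from h import *
im=cv2.imread('pics/top0.png')[:,:,::-1]
crop(im,165,165,250,255,6.6,'pics/dial0.png')
crop(im,60,130,200,265,4.4,'pics/deck0.png')
crop(im,260,100,430,250,4,'pics/jars0.png')
E
```

```text
(no output)
```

View pics/dial0.png

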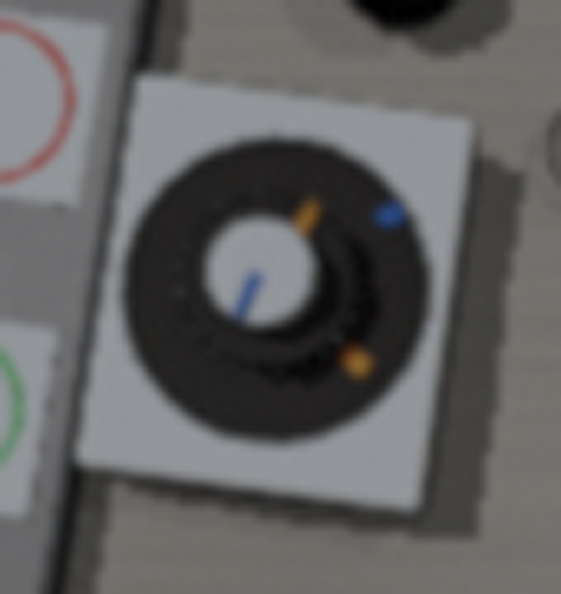

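View pics/deck0.png

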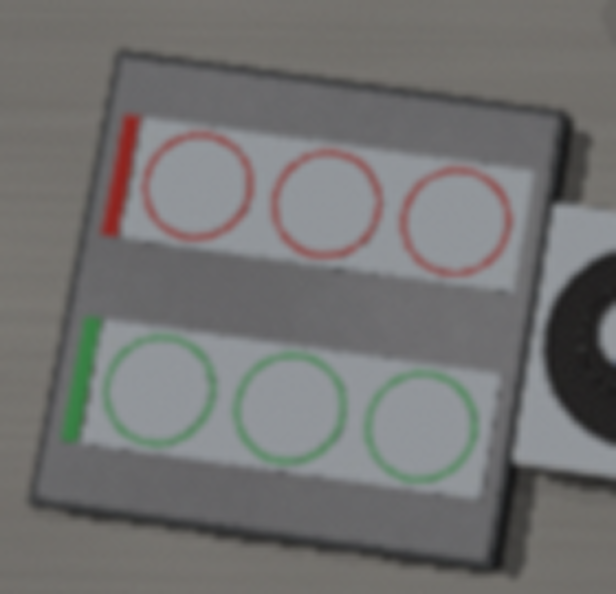

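View pics/jars0.png

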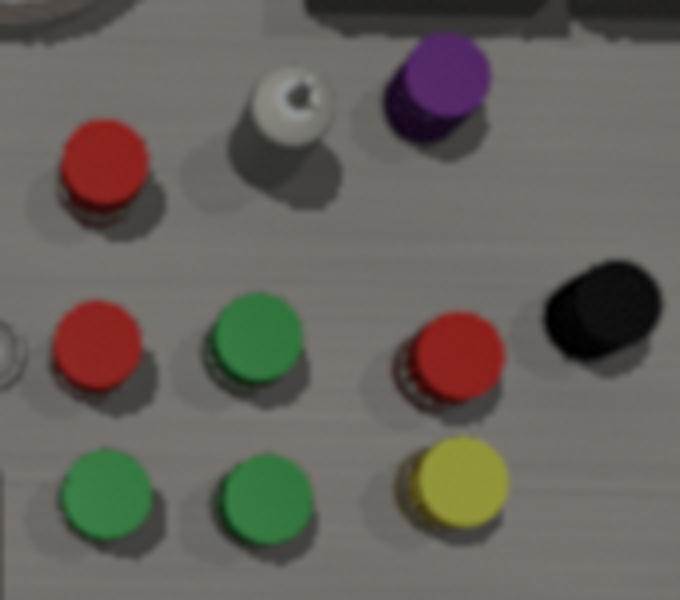

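Run:
```python
from h import *
c=manip.camera_model('top')
def P(x,y,s,u0,v0,z): return p2w('top',(x+.5)/s-.5+u0,(y+.5)/s-.5+v0,z,c)
D=lambda x,y,z:P(x,y,4.4,60,130,z)
red=[D(198,186,.0415),D(327,204,.0415),D(456,222,.0415)]
grn=[D(160,390,.0415),D(291,408,.0415),D(422,426,.0415)]
print('red',np.round(red,4));print('grn',np.round(grn,4))
# fit warmer: points local
loc=[];W=[]
for i,y in enumerate([.076,0,-.076]):
    loc+= [[.06,y],[-.06,y]]; W+=[red[i][:2],grn[i][:2]]
loc=np.array(loc);W=np.array(W)
a=loc-loc.mean(0);b=W-W.mean(0)
th=np.arctan2((a[:,0]*b[:,1]-a[:,1]*b[:,0]).sum(),(a*b).sum())
Rm=np.array([[np.cos(th),-np.sin(th)],[np.sin(th),np.cos(th)]])
t=W.mean(0)-Rm@loc.mean(0); print('warmer',t,th, 'res',np.round(W-(loc@Rm.T+t),4).tolist())
ax=Rm@[0,-.2]+t; print('axis',ax)
Q=lambda x,y,z:P(x,y,6.6,165,165,z)
print('dial face',Q(277,289,.076)[:2],'knob top',Q(261,271,.136)[:2])
def ang(p,ref): d=p[:2]-ref; return -(np.arctan2(d[1],d[0])-th), np.hypot(*d)
print('outer ptr',ang(Q(308,217,.106),ax)); print('inner ptr',ang(Q(244,305,.136),ax),ang(Q(241,312,.136),Q(261,271,.136)[:2]))
print('or mk',ang(Q(358,362,.079),ax)); print('bl mk',ang(Q(390,215,.079),ax))
J=lambda x,y:P(x,y,4,260,100,.072)
for n,x,y in [('rA',105,163),('rB',98,344),('rC',459,356),('gA',258,337),('gB',107,493),('gC',267,499),('Y',462,481),('purp',447,76),('blk',619,304)]:
    print(n,np.round(J(x,y)[:2],4))
print('bottle top',P(294,100,4,260,100,.16)); 
print('black2',p2w('top',351*.64,238*.64,.072)[:2],'mill',p2w('top',338*.64,175*.64,.14)[:2],'ram',p2w('top',497*.64,442*.64,.045)[:2])
s=manip.read_state(); print(R.from_rotvec(s['ee_rot']).as_matrix())
```

```text
red [[0.5734 0.2582 0.0415]
 [0.564  0.1827 0.0415]
 [0.5547 0.1074 0.0415]]
grn [[0.4542 0.2725 0.0415]
 [0.4451 0.1969 0.0415]
 [0.4361 0.1215 0.0415]]
warmer [0.50458221 0.18988197] -0.12007027918495179 res [[0.0001, 0.0001], [0.0001, -0.0001], [-0.0001, 0.0], [0.0001, -0.0001], [-0.0003, 0.0001], [0.0002, -0.0001]]
axis [ 0.48062581 -0.00867807]
dial face [ 0.48020519 -0.00869816] knob top [ 0.47999905 -0.00865084]
outer ptr (np.float64(0.4096331179371359), np.float64(0.026459637139394195))
inner ptr (np.float64(-2.8464493021897006), np.float64(0.013954801527225917)) (np.float64(-2.839281931791857), np.float64(0.016044227673942264))
or mk (np.float64(2.1727102909849965), np.float64(0.04143707540145175))
bl mk (np.float64(0.8630016723014022), np.float64(0.04991821790099363))
rA [ 0.6564 -0.203 ]
rB [ 0.5407 -0.1993]
rC [ 0.537  -0.4237]
gA [ 0.5468 -0.2988]
gB [ 0.4481 -0.2054]
gC [ 0.4461 -0.3037]
Y [ 0.4592 -0.4238]
purp [ 0.717  -0.4202]
blk [ 0.5715 -0.5245]
bottle top [ 0.67295008 -0.30664831  0.16      ]
black2 [ 0.62282902 -0.04936524] mill [ 0.70521249 -0.03109718] ram [ 0.30331586 -0.28659945]
[[-9.60279688e-01 -4.93750767e-04  2.79038844e-01]
 [-2.79039263e-01  1.34717603e-03 -9.60278748e-01]
 [ 9.82239266e-05 -9.99998971e-01 -1.43144163e-03]]
```

Warmer pose is fitted with residuals under 0.3 mm: origin (0.5046, 0.1899), yaw -0.12, dial axis (0.4806, -0.0087). The outer ring has to go from about 0.41 to 2.17, which is roughly +101° clockwise. I'll move above the dial now, swinging wide of the base's minimum radius.

Emit:
jog_arm([
  [1,-30,0,-30,0,0,0],
  [1,-40,0,-20,0,0,0],
  [1,-40,0,-20,0,0,0],
  [1,-35,0,-30,0,0,0],
  [1,-30,0,-40,0,0,0],
  [1,-30,0,-40,0,0,0],
  [1,-30,0,-40,0,0,0],
  [1,-30,0,-40,0,0,0],
])

```text
time_s: 0.95
tcp_pos: [0.369, -0.3265, 0.227]
ee_rot: [-0.287, 2.08, -2.079]
contact_force: [1.6, 0.9, 0.3]
finger_gap: 0.996
```

```bash
cat >> h.py <<'E'
def plan(x=None,y=None,z=None,jaw=None):
    s=manip.read_state(); M=R.from_rotvec(s['ee_rot']).as_matrix(); p=s['tcp_pos']
    tgt=np.array([p[0] if x is None else x,p[1] if y is None else y,p[2] if z is None else z])
    ja=np.degrees(np.arctan2(M[1,2],M[0,2]))
    print('t',round(s['time_s'],2),'tcp',np.round(p,4),'jaw',round(ja,2),'tilt',np.round(M[2,:]+[0,1,0],4),'F',np.round(s['contact_force'],1),'gap',round(s['finger_gap'],3),'j1,j7',np.round(s['joint_positions'][[0,6]],2))
    if jaw is not None:
        d=-(jaw-ja)  # deg about tool y
        d=(d+90)%180-90
        print('turn y units(180-wrapped)',round(d/8,2))
        M2=M@R.from_rotvec([0,np.radians(d),0]).as_matrix()
        print(' shift after turn mm',np.round(M2.T@(tgt-p)*1000,1))
    print(' shift now mm',np.round(M.T@(tgt-p)*1000,1))
E
python3 -c "
from h import *
plan(.4806,-.0087)"
```

```text
t 0.95 tcp [ 0.369  -0.3265  0.227 ] jaw -74.57 tilt [ 0.0048  0.     -0.0014] F [1.6 0.9 0.3] gap 0.996 j1,j7 [ 0.72 -0.74]
 shift now mm [-192.2   -0.5 -276.6]
```

Emit:
jog_arm([
  [1,-25,0,-39,0,0,0],
  [1,-25,0,-39,0,0,0],
  [1,-28,0,-39,0,0,0],
  [1,-28,0,-39,0,0,0],
  [1,-28,0,-39,0,0,0],
  [1,-28,0,-39,0,0,0],
  [1,-28,0,-38,0,0,0],
  [1,0,0,0,0,-1,0],
  [1,0,0,0,0,-1,0],
  [1,0,0,0,0,-1,0],
  [1,0,0,0,0,-1,0],
  [1,0,0,0,0,-1,0],
  [1,0,0,0,0,-1,0],
  [1,0,0,0,0,-1,0],
  [1,0,0,0,0,-1,0],
  [1,0,0,0,0,-1,0],
  [1,0,0,0,0,-1,0],
  [1,0,0,0,0,-1,0],
  [1,0,0,0,0,-1,0],
  [1,0,0,0,0,-1,0],
])

```text
time_s: 2.95
tcp_pos: [0.4804, 0.01, 0.2251]
ee_rot: [-1.437, 0.763, -0.752]
contact_force: [0.0, -0.9, -0.2]
finger_gap: 0.998
```

```bash
python3 -c "
from h import *
plan(.4806,-.0087,jaw=50)
im=manip.capture('wrist');cv2.imwrite('pics/w1.png',im[:,:,::-1])"
```

```text
t 2.95 tcp [0.4804 0.01   0.2251] jaw 34.35 tilt [-0.0046  0.     -0.0046] F [ 0.  -0.9 -0.2] gap 0.998 j1,j7 [0.45 0.29]
turn y units(180-wrapped) -1.96
 shift after turn mm [ 12.2  -0.  -14.2]
 shift now mm [ 15.6  -0.  -10.4]
```

View pics/w1.png

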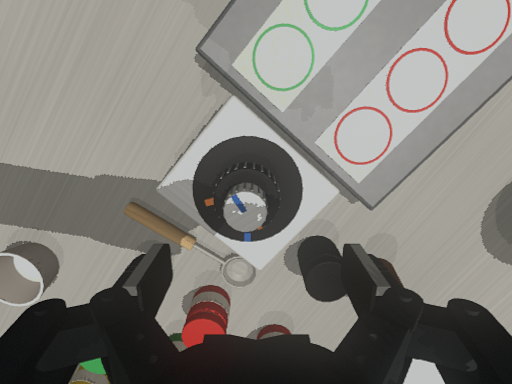

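Emit:
jog_arm([
  [1,0,0,0,0,-1,0],
  [1,0,0,0,0,-1,0],
  [1,12,0,-14,0,0,0],
  [1,0,0,0,0,0,0],
  [1,0,0,0,0,0,0],
])

```text
time_s: 3.5
tcp_pos: [0.48, -0.0086, 0.2245]
ee_rot: [-1.504, 0.545, -0.533]
contact_force: [0.3, -0.2, -0.2]
finger_gap: 0.999
```

```bash
python3 -c "
from h import *
plan(.4806,-.0087,.079,jaw=50)"
```

```text
t 3.5 tcp [ 0.48   -0.0086  0.2245] jaw 50.56 tilt [-0.007   0.     -0.0037] F [ 0.3 -0.2 -0.2] gap 0.999 j1,j7 [0.52 0.6 ]
turn y units(180-wrapped) 0.07
 shift after turn mm [  1.5 145.5   0.8]
 shift now mm [  1.6 145.5   0.8]
```

Emit:
jog_arm([
  [1,1,40,1,0,0,0],
  [1,0,40,0,0,0,0],
  [1,0,30,0,0,0,0],
  [1,0,12,0,0,0,0],
  [1,0,0,0,0,0,0],
])

```text
time_s: 4.0
tcp_pos: [0.4831, -0.0054, 0.1008]
ee_rot: [-1.5, 0.546, -0.541]
contact_force: [0.2, 0.4, 0.7]
finger_gap: 1.003
```

```bash
python3 -c "
from h import *
plan(.4806,-.0087,.079,jaw=50)"
```

```text
t 4.0 tcp [ 0.4831 -0.0054  0.1008] jaw 50.19 tilt [-0.003   0.      0.0003] F [0.2 0.4 0.7] gap 1.003 j1,j7 [0.41 0.42]
turn y units(180-wrapped) 0.02
 shift after turn mm [ 0.3 21.8 -4.2]
 shift now mm [ 0.3 21.8 -4.2]
```

Emit:
jog_arm([
  [1,0,10,-4,0,0,0],
  [1,0,9,0,0,0,0],
  [1,0,3,0,0,0,0],
  [1,0,0,0,0,0,0],
])

```text
time_s: 4.4
tcp_pos: [0.483, -0.0081, 0.0804]
ee_rot: [-1.498, 0.542, -0.547]
contact_force: [-0.7, 0.2, -0.0]
finger_gap: 1.002
```

```bash
python3 -c "
from h import *
plan(.4806,-.0087,.079,jaw=50)"
```

```text
t 4.4 tcp [ 0.483  -0.0081  0.0804] jaw 50.12 tilt [0.0017 0.     0.0037] F [-0.7  0.2 -0. ] gap 1.002 j1,j7 [0.4 0.4]
turn y units(180-wrapped) 0.02
 shift after turn mm [-1.5  1.4 -2. ]
 shift now mm [-1.5  1.4 -2. ]
```

Centre to within a millimetre, then close on the ring.

Emit:
jog_arm([
  [1,-1.5,1,-2,0,0,0],
  [1,0,0,0,0,0,0],
  [0.7,0,0,0,0,0,0],
  [0.5,0,0,0,0,0,0],
  [0.3,0,0,0,0,0,0],
  [0.1,0,0,0,0,0,0],
  [-0.2,0,0,0,0,0,0],
  [-0.2,0,0,0,0,0,0],
])

```text
time_s: 5.2
tcp_pos: [0.4816, -0.0086, 0.0814]
ee_rot: [-1.498, 0.54, -0.55]
contact_force: [-0.6, 0.6, 0.1]
finger_gap: 0.728
```

```bash
python3 -c "
from h import *
plan(.4806,-.0087,.079,jaw=50)
for n in ['scene','wrist']:
  im=manip.capture(n);cv2.imwrite('pics/%s2.png'%n,im[:,:,::-1])
  if n=='scene': crop(im,220,120,360,240,5,'pics/scene2c.png')
  else: crop(im,100,100,420,340,2.5,'pics/wrist2c.png')"
```

```text
t 5.2 tcp [ 0.4816 -0.0086  0.0814] jaw 50.1 tilt [0.0046 0.     0.0053] F [-0.6  0.6  0.1] gap 0.728 j1,j7 [0.4 0.4]
turn y units(180-wrapped) 0.01
 shift after turn mm [-0.8  2.4 -0.7]
 shift now mm [-0.8  2.4 -0.7]
```

View pics/scene2c.png

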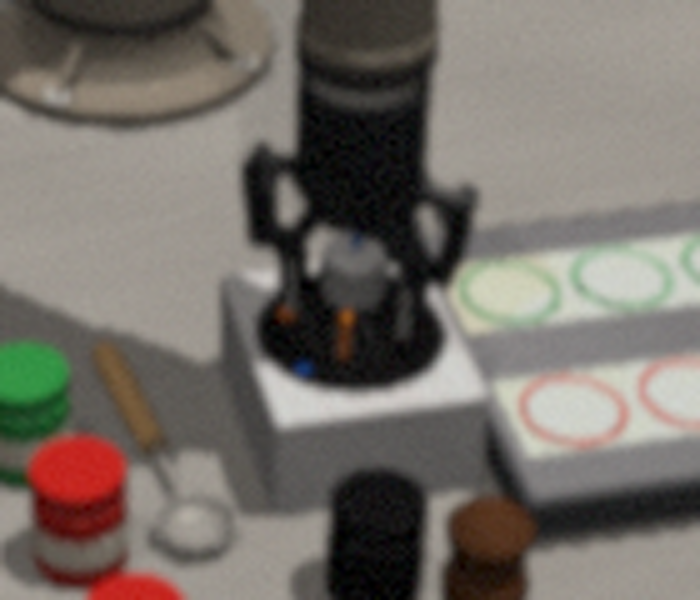

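View pics/wrist2c.png

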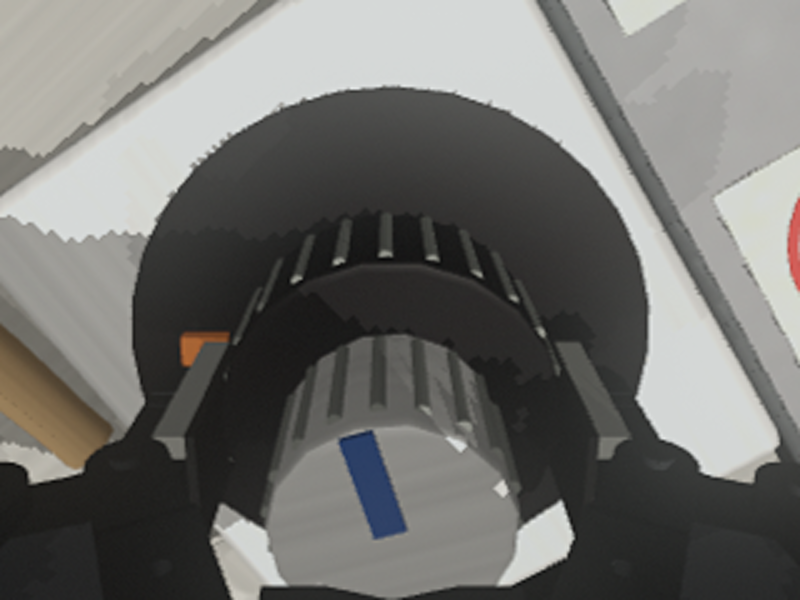

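Emit:
jog_arm([
  [-0.3,0,0,0,0,0.6,0],
  [-0.3,0,0,0,0,0.6,0],
  [-0.3,0,0,0,0,0.6,0],
  [-0.3,0,0,0,0,0.6,0],
  [-0.3,0,0,0,0,0.6,0],
  [-0.3,0,0,0,0,0.6,0],
])

```text
time_s: 5.9
tcp_pos: [0.4809, -0.0092, 0.0814]
ee_rot: [-1.353, 0.941, -0.948]
contact_force: [-0.9, 0.2, 0.3]
finger_gap: 0.724
```

```bash
python3 -c "
from h import *
plan(.4806,-.0087,.080,jaw=50)
for n in ['wrist']:
  im=manip.capture(n);cv2.imwrite('pics/%s3.png'%n,im[:,:,::-1])
  crop(im,100,100,420,340,2.5,'pics/wrist3c.png')"
```

```text
t 5.9 tcp [ 0.4809 -0.0092  0.0814] jaw 20.25 tilt [0.0014 0.     0.0047] F [-0.9  0.2  0.3] gap 0.724 j1,j7 [ 0.3  -0.05]
turn y units(180-wrapped) -3.72
 shift after turn mm [-0.5  1.4  0.2]
 shift now mm [-0.6  1.4 -0.1]
```

View pics/wrist3c.png

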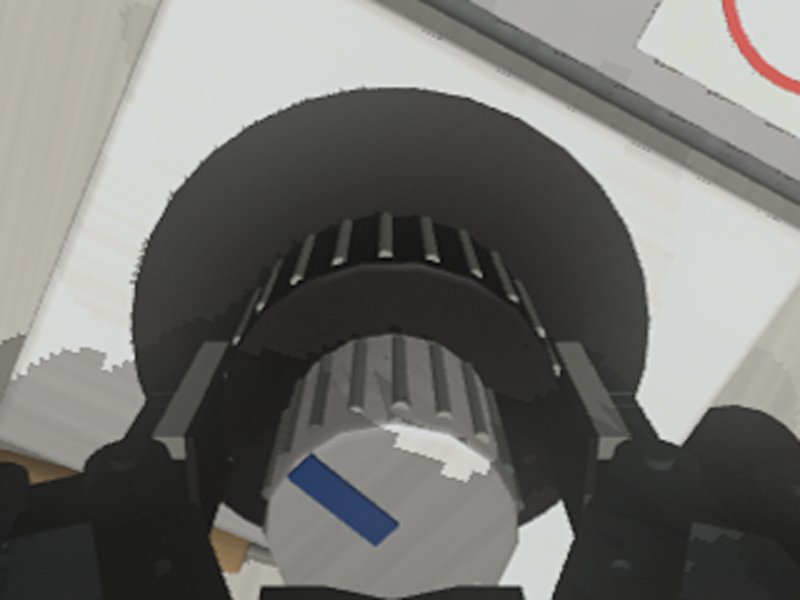

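The ring's ribs move with the fingers and the inner knob stays put. About 71° remain.

Emit:
jog_arm([
  [-0.3,0,0,0,0,0.6,0],
  [-0.3,0,0,0,0,0.6,0],
  [-0.3,0,0,0,0,0.6,0],
  [-0.3,0,0,0,0,0.6,0],
  [-0.3,0,0,0,0,0.6,0],
  [-0.3,0,0,0,0,0.6,0],
  [-0.3,0,0,0,0,0.6,0],
  [-0.3,0,0,0,0,0.6,0],
  [-0.3,0,0,0,0,0.6,0],
  [-0.3,0,0,0,0,0.6,0],
  [-0.3,0,0,0,0,0.6,0],
  [-0.3,0,0,0,0,0.6,0],
  [-0.3,0,0,0,0,0.6,0],
  [-0.3,0,0,0,0,0.5,0],
  [-0.3,0,0,0,0,0,0],
])

```text
time_s: 7.45
tcp_pos: [0.4789, -0.0088, 0.0814]
ee_rot: [-0.697, 1.785, -1.789]
contact_force: [0.1, 0.4, -0.5]
finger_gap: 0.727
```

```bash
python3 -c "
from h import *
plan(.4806,-.0087,.080,jaw=-50.9)"
```

```text
t 7.45 tcp [ 0.4789 -0.0088  0.0814] jaw -47.37 tilt [0.0005 0.     0.0019] F [ 0.1  0.4 -0.5] gap 0.727 j1,j7 [ 0.07 -1.07]
turn y units(180-wrapped) 0.44
 shift after turn mm [-1.4  1.4  1. ]
 shift now mm [-1.4  1.4  1.1]
```

Emit:
jog_arm([
  [-0.3,0,0,0,0,0.4,0],
  [-0.3,0,0,0,0,0,0],
  [0.1,0,0,0,0,0,0],
  [0.5,0,0,0,0,0,0],
  [1,0,0,0,0,0,0],
  [1,0,0,0,0,0,0],
  [1,0,0,0,0,0,0],
  [1,0,-10,0,0,0,0],
  [1,0,-30,0,0,0,0],
  [1,0,-50,0,0,0,0],
  [1,0,-50,0,0,0,0],
  [1,0,0,0,0,0,0],
])

```text
time_s: 8.65
tcp_pos: [0.4783, -0.008, 0.2284]
ee_rot: [-0.666, 1.814, -1.815]
contact_force: [0.9, -0.0, -0.5]
finger_gap: 1.0
```

```bash
python3 -c "
from h import *
plan(.4806,-.0087)
for n in ['wrist','top']:
  im=manip.capture(n);cv2.imwrite('pics/%s4.png'%n,im[:,:,::-1])
  if n=='top': crop(im,165,165,250,255,6.6,'pics/dial4.png')"
```

```text
t 8.65 tcp [ 0.4783 -0.008   0.2284] jaw -49.75 tilt [ 0.0016  0.     -0.0002] F [ 0.9 -0.  -0.5] gap 1.0 j1,j7 [ 0.09 -1.03]
 shift now mm [-1.3 -0.   2. ]
```

View pics/wrist4.png

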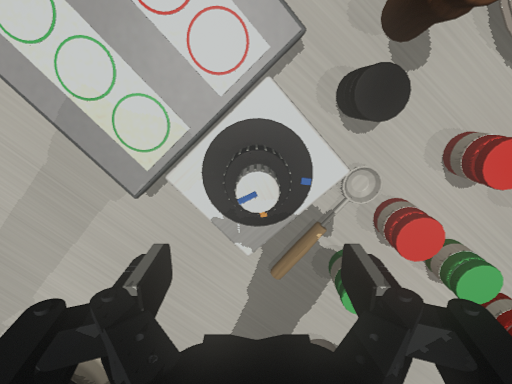

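View pics/dial4.png

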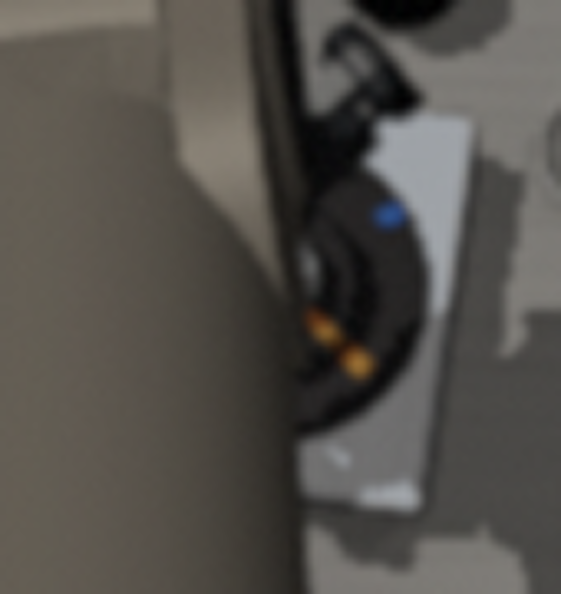

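Run:
```python
from h import *
c=manip.camera_model('top')
ax=np.array([.4804,-.0087])
def a(x,y,z):
    p=p2w('top',(x+.5)/6.6-.5+165,(y+.5)/6.6-.5+165,z,c)[:2]-ax; return -np.arctan2(p[1],p[0])-.12,np.hypot(*p)
for x,y in [(313,316),(322,328),(334,340)]: print(a(x,y,.106))
print('mk',a(358,362,.079))
```

```text
(np.float64(2.1280928709786773), np.float64(0.020807832613048464))
(np.float64(2.1752596380119282), np.float64(0.02616641106227406))
(np.float64(2.1829289703858854), np.float64(0.032342617071858246))
mk (np.float64(2.169025392829509), np.float64(0.041271675006134115))
```

Outer pointer reads about 2.17 against the marker's 2.17, so it's aligned. On to the jars, starting with red A at (0.656, -0.203).

Emit:
jog_arm([
  [1,0,0,0,0,-1,0],
  [1,0,0,0,0,-1,0],
  [1,0,0,0,0,-1,0],
  [1,0,0,0,0,-1,0],
  [1,0,0,0,0,-1,0],
  [1,0,0,0,0,0,0],
])

```text
time_s: 9.35
tcp_pos: [0.469, -0.0088, 0.2171]
ee_rot: [-1.159, 1.329, -1.305]
contact_force: [0.1, -0.4, -0.2]
finger_gap: 0.998
```

```bash
python3 -c "
from h import *
plan(.6564,-.203,jaw=-7)"
```

```text
t 9.35 tcp [ 0.469  -0.0088  0.2171] jaw -8.14 tilt [ 0.0053  0.0003 -0.0232] F [ 0.1 -0.4 -0.2] gap 0.998 j1,j7 [ 0.17 -0.32]
turn y units(180-wrapped) -0.14
 shift after turn mm [169.9  -4.1 209.6]
 shift now mm [165.7  -4.1 212.9]
```

Run:
```python
s=open('h.py').read()
s=s.replace("    if jaw is not None:","    print('tilt fix units x,z',round(-M[2,2]/.1396,2),round(M[2,0]/.1396,2))\n    if jaw is not None:",1)
open('h.py','w').write(s)
```

Emit:
jog_arm([
  [1,30,-3,40,0.15,0,0.04],
  [1,30,0,40,0,0,0],
  [1,35,0,43,0,0,0],
  [1,35,0,43,0,0,0],
  [1,35,0,43,0,0,0],
  [1,0,0,0,0,0,0],
])

```text
time_s: 9.95
tcp_pos: [0.6404, -0.1937, 0.211]
ee_rot: [-1.14, 1.336, -1.32]
contact_force: [-1.0, -0.1, 0.1]
finger_gap: 1.003
```

```bash
python3 -c "
from h import *
plan(.6564,-.203,.1,jaw=-7)"
```

```text
t 9.95 tcp [ 0.6404 -0.1937  0.211 ] jaw -9.17 tilt [ 0.0018  0.0001 -0.0136] F [-1.  -0.1  0.1] gap 1.003 j1,j7 [ 0.33 -0.04]
tilt fix units x,z 0.1 0.01
turn y units(180-wrapped) -0.27
 shift after turn mm [  7.1 110.8  18.5]
 shift now mm [  6.4 110.8  18.8]
```

Emit:
jog_arm([
  [1,7,20,18,0.1,-0.27,0],
  [1,0,40,0,0,0,0],
  [1,0,40,0,0,0,0],
  [1,0,10,0,0,0,0],
  [1,0,0,0,0,0,0],
])

```text
time_s: 10.45
tcp_pos: [0.656, -0.2048, 0.0932]
ee_rot: [-1.144, 1.316, -1.31]
contact_force: [1.0, 1.2, 0.7]
finger_gap: 0.999
```

```bash
python3 -c "
from h import *
plan(.6564,-.203,.025,jaw=-7)
im=manip.capture('wrist');cv2.imwrite('pics/w5.png',im[:,:,::-1])"
```

```text
t 10.45 tcp [ 0.656  -0.2048  0.0932] jaw -8.05 tilt [ 0.0011  0.     -0.0053] F [1.  1.2 0.7] gap 0.999 j1,j7 [ 0.33 -0.04]
tilt fix units x,z 0.04 0.01
turn y units(180-wrapped) -0.13
 shift after turn mm [-1.9 68.2  0.5]
 shift now mm [-1.9 68.2  0.5]
```

View pics/w5.png

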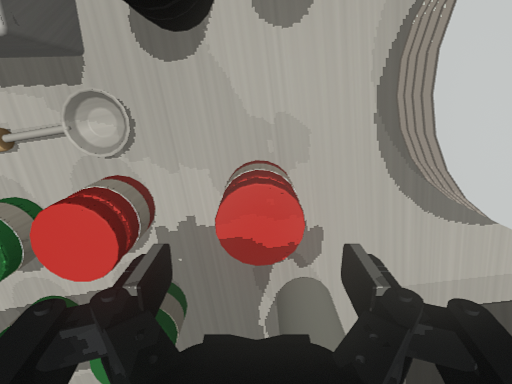

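Emit:
jog_arm([
  [1,-2,30,0,0,0,0],
  [1,0,25,0,0,0,0],
  [1,0,11,0,0,0,0],
  [1,0,0,0,0,0,0],
  [0.6,0,0,0,0,0,0],
  [0.3,0,0,0,0,0,0],
  [0,0,0,0,0,0,0],
  [-0.4,0,0,0,0,0,0],
  [-0.4,0,0,0,0,0,0],
  [-0.4,0,0,0,0,0,0],
])

```text
time_s: 11.5
tcp_pos: [0.6644, -0.2039, 0.0411]
ee_rot: [-1.13, 1.303, -1.324]
contact_force: [-0.4, -0.5, -3.0]
finger_gap: 0.639
```

```bash
python3 -c "
from h import *
plan(.6564,-.203,.025,jaw=-7)"
```

```text
t 11.5 tcp [ 0.6644 -0.2039  0.0411] jaw -8.28 tilt [0.0031 0.0001 0.014 ] F [-0.4 -0.5 -3. ] gap 0.639 j1,j7 [ 0.32 -0.06]
tilt fix units x,z -0.1 0.02
turn y units(180-wrapped) -0.16
 shift after turn mm [-0.  16.  -8.3]
 shift now mm [ 0.2 16.  -8.3]
```

```bash
python3 -c "
from h import *
im=manip.capture('scene');crop(im,150,140,330,280,4.4,'pics/s6.png')
im=manip.capture('wrist');cv2.imwrite('pics/w6.png',im[:,:,::-1])
plan()"
```

```text
t 11.6 tcp [ 0.6644 -0.2039  0.041 ] jaw -8.28 tilt [0.0031 0.0001 0.0137] F [-1.4 -0.3 -3.6] gap 0.642 j1,j7 [ 0.32 -0.06]
tilt fix units x,z -0.1 0.02
 shift now mm [0. 0. 0.]
```

View pics/s6.png

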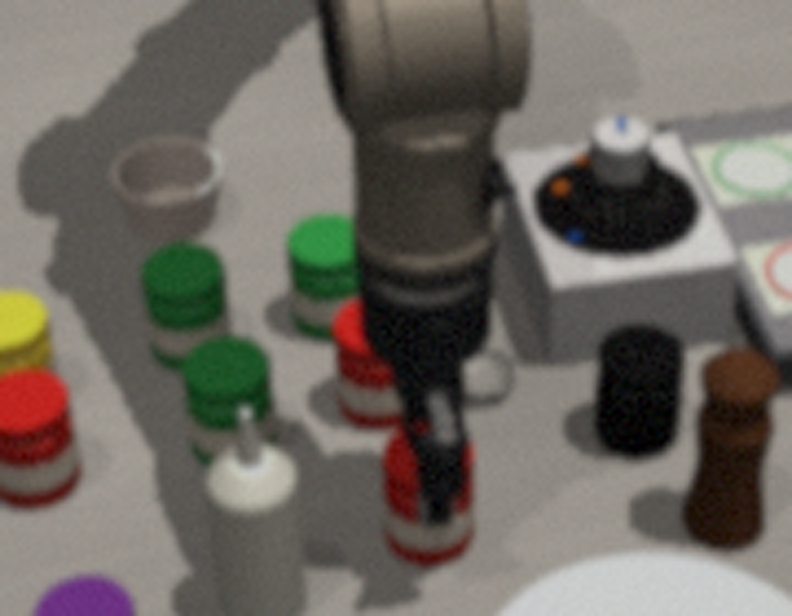

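View pics/w6.png

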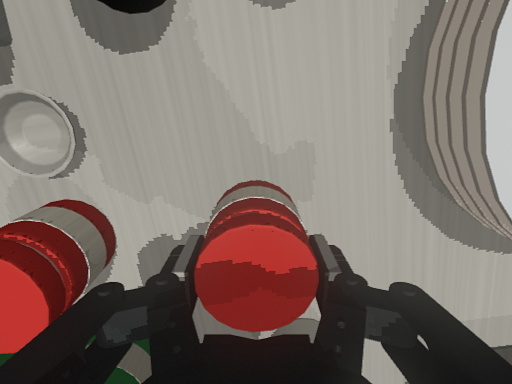

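Red A is gripped (gap 0.64 ≈ 56 mm). Lift it and carry it to red place 1.

Emit:
jog_arm([
  [-0.4,0,-15,0,0,0,0],
  [-0.4,0,-35,0,0,0,0],
  [-0.4,0,-45,0,0,0,0],
  [-0.4,0,-45,0,0,0,0],
  [-0.4,0,-30,0,0,0,0],
  [-0.4,0,0,0,0,0,0],
])

```text
time_s: 12.2
tcp_pos: [0.6611, -0.2025, 0.22]
ee_rot: [-1.132, 1.305, -1.322]
contact_force: [1.6, 0.6, -3.2]
finger_gap: 0.638
```

```bash
python3 -c "
from h import *
plan(.5734,.2582,.22,jaw=-7)"
```

```text
t 12.2 tcp [ 0.6611 -0.2025  0.22  ] jaw -8.25 tilt [0.0023 0.0001 0.0112] F [ 1.6  0.6 -3.2] gap 0.638 j1,j7 [ 0.34 -0.02]
tilt fix units x,z -0.08 0.02
turn y units(180-wrapped) -0.16
 shift after turn mm [-446.6   -2.7 -143.2]
 shift now mm [-443.4   -2.7 -152.9]
```

Emit:
jog_arm([
  [-0.4,-44,0,-15,0,0,0],
  [-0.4,-44,0,-15,0,0,0],
  [-0.4,-44,0,-15,0,0,0],
  [-0.4,-44,0,-15,0,0,0],
  [-0.4,-44,0,-15,0,0,0],
  [-0.4,-44,0,-15,0,0,0],
  [-0.4,-44,0,-15,0,0,0],
  [-0.4,-44,0,-15,0,0,0],
  [-0.4,-44,0,-15,0,0,0],
  [-0.4,-30,0,-10,0,0,0],
  [-0.4,0,0,0,0,0,0],
])

```text
time_s: 13.3
tcp_pos: [0.5708, 0.2522, 0.2094]
ee_rot: [-1.138, 1.312, -1.326]
contact_force: [0.9, 0.2, -3.5]
finger_gap: 0.639
```

```bash
python3 -c "
from h import *
plan(.5734,.2582,.12,jaw=-7)"
```

```text
t 13.3 tcp [0.5708 0.2522 0.2094] jaw -8.56 tilt [0.0081 0.     0.004 ] F [ 0.9  0.2 -3.5] gap 0.639 j1,j7 [-0.28 -0.81]
tilt fix units x,z -0.03 0.06
turn y units(180-wrapped) -0.19
 shift after turn mm [-7.  89.4  1.5]
 shift now mm [-7.  89.4  1.3]
```

Emit:
jog_arm([
  [-0.4,-6,30,1,0,-0.15,0],
  [-0.4,0,35,0,0,0,0],
  [-0.4,0,25,0,0,0,0],
  [-0.4,0,6,0,0,0,0],
  [-0.4,0,0,0,0,0,0],
])

```text
time_s: 13.8
tcp_pos: [0.5715, 0.2567, 0.1089]
ee_rot: [-1.154, 1.294, -1.309]
contact_force: [0.2, -0.2, -1.8]
finger_gap: 0.636
```

```bash
python3 -c "
from h import *
plan(.5734,.2582,.081,jaw=-7)"
```

```text
t 13.8 tcp [0.5715 0.2567 0.1089] jaw -7.14 tilt [0.0103 0.0001 0.0023] F [ 0.2 -0.2 -1.8] gap 0.636 j1,j7 [-0.3  -0.83]
tilt fix units x,z -0.02 0.07
turn y units(180-wrapped) -0.02
 shift after turn mm [-2.  27.9  1.7]
 shift now mm [-2.  27.9  1.7]
```

Emit:
jog_arm([
  [-0.4,-2,10,2,0,0,0.05],
  [-0.4,0,10,0,0,0,0],
  [-0.4,0,4,0,0,0,0],
  [-0.4,0,0,0,0,0,0],
])

```text
time_s: 14.2
tcp_pos: [0.5763, 0.258, 0.0862]
ee_rot: [-1.143, 1.297, -1.306]
contact_force: [-0.7, 0.5, -2.9]
finger_gap: 0.641
```

```bash
python3 -c "
from h import *
plan(.5734,.2582,.081,jaw=-7)"
```

```text
t 14.2 tcp [0.5763 0.258  0.0862] jaw -7.26 tilt [0.0005 0.     0.0065] F [-0.7  0.5 -2.9] gap 0.641 j1,j7 [-0.3  -0.84]
tilt fix units x,z -0.05 0.0
turn y units(180-wrapped) -0.03
 shift after turn mm [ 0.1  5.1 -2.9]
 shift now mm [ 0.2  5.1 -2.9]
```

Emit:
jog_arm([
  [-0.4,0,3,-3,0,0,0],
  [-0.4,0,2,0,0,0,0],
  [-0.4,0,1,0,0,0,0],
  [-0.4,0,0,0,0,0,0],
])

```text
time_s: 14.6
tcp_pos: [0.5737, 0.259, 0.081]
ee_rot: [-1.14, 1.295, -1.306]
contact_force: [0.2, 0.3, -3.6]
finger_gap: 0.64
```

```bash
python3 -c "
from h import *
plan(.5734,.2582,.081,jaw=-7)"
```

```text
t 14.6 tcp [0.5737 0.259  0.081 ] jaw -7.25 tilt [-0.0007  0.      0.0083] F [ 0.2  0.3 -3.6] gap 0.64 j1,j7 [-0.31 -0.85]
tilt fix units x,z -0.06 -0.0
turn y units(180-wrapped) -0.03
 shift after turn mm [ 0.8 -0.  -0.2]
 shift now mm [ 0.8 -0.  -0.2]
```

Emit:
jog_arm([
  [-0.4,0,1.5,0,0,0,0],
  [-0.4,0,0,0,0,0,0],
])

```text
time_s: 14.8
tcp_pos: [0.574, 0.2593, 0.0798]
ee_rot: [-1.139, 1.295, -1.305]
contact_force: [0.2, -0.6, -2.8]
finger_gap: 0.638
```

```bash
python3 -c "
from h import *
plan(.5734,.2582,.081,jaw=-7)
im=manip.capture('wrist');cv2.imwrite('pics/w7.png',im[:,:,::-1])"
```

```text
t 14.8 tcp [0.574  0.2593 0.0798] jaw -7.24 tilt [-0.0013  0.      0.0091] F [ 0.2 -0.6 -2.8] gap 0.638 j1,j7 [-0.31 -0.85]
tilt fix units x,z -0.06 -0.01
turn y units(180-wrapped) -0.03
 shift after turn mm [ 1.2 -1.2 -0.5]
 shift now mm [ 1.2 -1.2 -0.5]
```

View pics/w7.png

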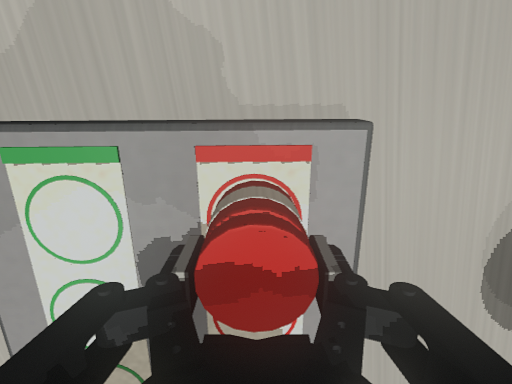

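Emit:
jog_arm([
  [-0.4,0,2,0,0,0,0],
  [-0.4,0,0,0,0,0,0],
])

```text
time_s: 15.05
tcp_pos: [0.5744, 0.2596, 0.08]
ee_rot: [-1.139, 1.295, -1.306]
contact_force: [0.2, -0.7, -2.9]
finger_gap: 0.64
```

```bash
python3 -c "
from h import *
plan(.5734,.2582,.081,jaw=-7)"
```

```text
t 15.05 tcp [0.5744 0.2596 0.08  ] jaw -7.25 tilt [-0.0014  0.0001  0.01  ] F [ 0.2 -0.7 -2.9] gap 0.64 j1,j7 [-0.31 -0.85]
tilt fix units x,z -0.07 -0.01
turn y units(180-wrapped) -0.03
 shift after turn mm [ 1.6 -1.  -0.8]
 shift now mm [ 1.6 -1.  -0.8]
```

Emit:
jog_arm([
  [-0.4,0,4,-1,0,0,0],
  [-0.4,0,3,0,0,0,0],
])

```text
time_s: 15.25
tcp_pos: [0.5749, 0.2601, 0.0795]
ee_rot: [-1.136, 1.293, -1.308]
contact_force: [-11.5, -5.4, 25.6]
finger_gap: 0.64
```

```bash
python3 -c "
from h import *
plan(.5734,.2582,.081,jaw=-7)"
```

```text
t 15.25 tcp [0.5749 0.2601 0.0795] jaw -7.3 tilt [-0.0011  0.0001  0.0129] F [-11.5  -5.4  25.6] gap 0.64 j1,j7 [-0.31 -0.85]
tilt fix units x,z -0.09 -0.01
turn y units(180-wrapped) -0.04
 shift after turn mm [ 2.1 -1.5 -1.2]
 shift now mm [ 2.1 -1.5 -1.2]
```

Emit:
jog_arm([
  [-0.4,0,-1,-1,0,0,0],
  [0.1,0,0,0,0,0,0],
  [0.4,0,0,0,0,0,0],
  [0.7,0,0,0,0,0,0],
  [1,0,0,0,0,0,0],
  [1,0,0,0,0,0,0],
  [1,0,-20,0,0,0,0],
  [1,0,-35,0,0,0,0],
  [1,0,-45,0,0,0,0],
  [1,0,-30,0,0,0,0],
  [1,0,0,0,0,0,0],
])

```text
time_s: 16.35
tcp_pos: [0.5723, 0.2605, 0.2135]
ee_rot: [-1.138, 1.294, -1.308]
contact_force: [0.8, -0.0, -0.2]
finger_gap: 0.996
```

```bash
python3 -c "
from h import *
plan(.5407,-.1993,.21,jaw=-7)
im=manip.capture('wrist');cv2.imwrite('pics/w8.png',im[:,:,::-1])
im=manip.capture('top');cv2.imwrite('pics/t8.png',im[:,:,::-1])"
```

```text
t 16.35 tcp [0.5723 0.2605 0.2135] jaw -7.29 tilt [-0.0009  0.0001  0.0114] F [ 0.8 -0.  -0.2] gap 0.996 j1,j7 [-0.28 -0.79]
tilt fix units x,z -0.08 -0.01
turn y units(180-wrapped) -0.04
 shift after turn mm [460.2   3.4  24.7]
 shift now mm [460.1   3.4  27. ]
```

View pics/w8.png

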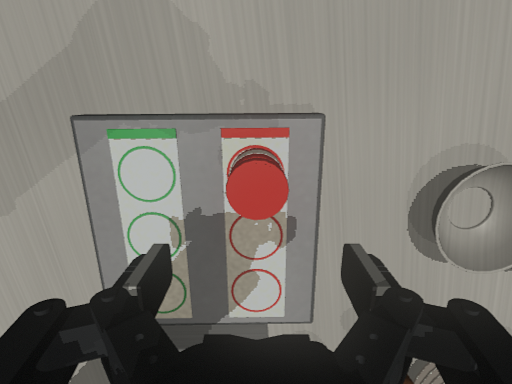

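View pics/t8.png

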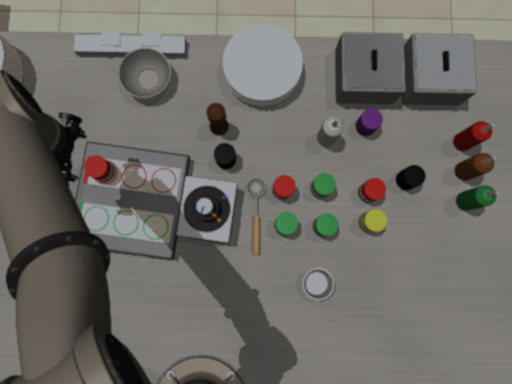

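```bash
cat >> h.py <<'E'
def blobs(im):
    hsv=cv2.cvtColor(np.ascontiguousarray(im),cv2.COLOR_RGB2HSV); out=[]
    for n,rg in [('r',[(0,8),(172,180)]),('g',[(50,75)])]:
        m=np.zeros(im.shape[:2],np.uint8)
        for a,b in rg: m|=cv2.inRange(hsv,(a,130,70),(b,255,255))
        k,l,st,ce=cv2.connectedComponentsWithStats(m)
        for i in range(1,k):
            if st[i,4]>150: out.append((n,np.round(ce[i],1).tolist(),int(st[i,4])))
    return out
E
python3 - <<'E'
from h import *
for f in ['top0','t8']:
    im=cv2.imread(f'pics/{f}.png')[:,:,::-1]; print(f)
    for b in blobs(im): print(b)
im=cv2.imread('pics/t8.png')[:,:,::-1]; crop(im,60,130,200,265,4.4,'pics/d8.png')
print(proj('top',[.5734,.2582,.112]), [(np.array(proj('top',[.5734,.2582,.112]))-[60,130])*4.4])
E
```

```text
top0
('r', [480.5, 131.1], 266)
('r', [285.7, 140.2], 368)
('r', [283.9, 186.0], 385)
('r', [374.3, 188.6], 391)
('g', [323.9, 184.2], 350)
('g', [483.7, 195.3], 223)
('g', [286.1, 223.6], 353)
('g', [326.0, 224.8], 360)
t8
('r', [480.3, 131.1], 272)
('r', [94.7, 167.2], 439)
('r', [283.9, 186.1], 388)
('r', [374.0, 188.7], 401)
('g', [323.8, 184.2], 354)
('g', [483.6, 195.4], 233)
('g', [286.0, 223.6], 352)
('g', [326.0, 224.8], 362)
[ 95.48261209 166.37583847] [array([156.12349322, 160.05368927])]
```

View pics/d8.png

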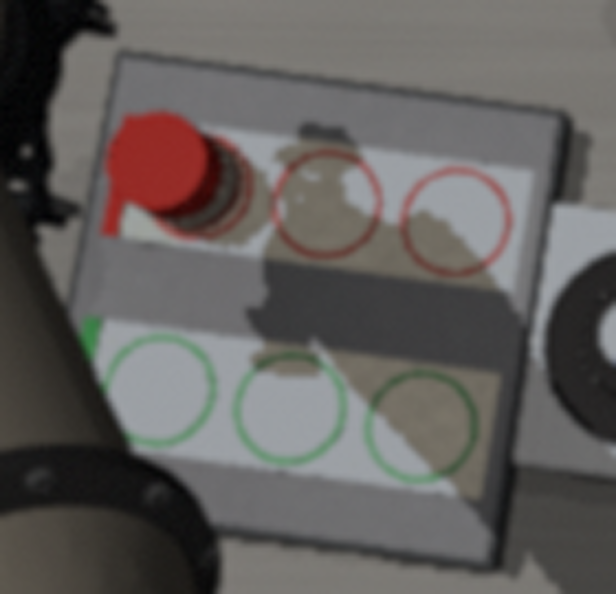

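Emit:
jog_arm([
  [1,44,0,2,-0.08,0,0],
  [1,46,0,3,0,0,0],
  [1,46,0,3,0,0,0],
  [1,46,0,3,0,0,0],
  [1,46,0,3,0,0,0],
  [1,46,0,3,0,0,0],
  [1,46,0,3,0,0,0],
  [1,46,0,3,0,0,0],
  [1,44,0,3,0,0,0],
  [1,35,0,2,0,0,0],
  [1,0,0,0,0,0.9,0],
  [1,0,0,0,0,0.9,0],
  [1,0,0,0,0,0.9,0],
  [1,0,0,0,0,0.9,0],
  [1,0,0,0,0,0,0],
])

```text
time_s: 17.95
tcp_pos: [0.5238, -0.2051, 0.1809]
ee_rot: [-0.877, 1.706, -1.659]
contact_force: [0.5, 0.5, -0.4]
finger_gap: 0.998
```

```bash
python3 -c "
from h import *
plan(.5407,-.1993,.1,jaw=-37)"
```

```text
t 17.95 tcp [ 0.5238 -0.2051  0.1809] jaw -37.26 tilt [ 0.0295  0.0013 -0.0422] F [ 0.5  0.5 -0.4] gap 0.998 j1,j7 [ 0.31 -0.43]
tilt fix units x,z 0.3 0.21
turn y units(180-wrapped) -0.03
 shift after turn mm [-17.1  80.   13.5]
 shift now mm [-17.2  80.   13.4]
```

Emit:
jog_arm([
  [1,-8,10,7,0.3,0,0.2],
  [1,-8,20,6,0,0,0],
  [1,0,30,0,0,0,0],
  [1,0,15,0,0,0,0],
  [1,0,0,0,0,0,0],
])

```text
time_s: 18.45
tcp_pos: [0.5407, -0.1987, 0.0977]
ee_rot: [-0.848, 1.662, -1.655]
contact_force: [-0.4, 1.3, -0.8]
finger_gap: 1.002
```

```bash
python3 -c "
from h import *
plan(.5407,-.1993,.1,jaw=-37)"
```

```text
t 18.45 tcp [ 0.5407 -0.1987  0.0977] jaw -36.13 tilt [ 0.0036  0.     -0.006 ] F [-0.4  1.3 -0.8] gap 1.002 j1,j7 [ 0.31 -0.44]
tilt fix units x,z 0.04 0.03
turn y units(180-wrapped) 0.11
 shift after turn mm [ 0.5 -2.3  0.3]
 shift now mm [ 0.5 -2.3  0.3]
```

Emit:
jog_arm([
  [1,0,22,-1,0,0,0],
  [1,0,22,-1,0,0,0],
  [1,0,22,-1,0,0,0],
  [1,0,8,-1,0,0,0],
  [1,0,0,0,0,0,0],
])

```text
time_s: 18.95
tcp_pos: [0.5369, -0.1962, 0.0221]
ee_rot: [-0.857, 1.655, -1.647]
contact_force: [-0.7, -0.0, 0.9]
finger_gap: 0.998
```

```bash
python3 -c "
from h import *
plan(.5407,-.1993,.032,jaw=-37)"
```

```text
t 18.95 tcp [ 0.5369 -0.1962  0.0221] jaw -35.48 tilt [ 0.0037  0.     -0.0069] F [-0.7 -0.   0.9] gap 0.998 j1,j7 [ 0.3  -0.44]
tilt fix units x,z 0.05 0.03
turn y units(180-wrapped) 0.19
 shift after turn mm [  0.2 -10.    4.8]
 shift now mm [  0.4 -10.    4.8]
```

Emit:
jog_arm([
  [1,0,-7,5,0,0,0],
  [0.5,0,0,0,0,0,0],
  [-0.4,0,0,0,0,0,0],
  [-0.4,0,0,0,0,0,0],
  [-0.4,0,0,0,0,0,0],
])

```text
time_s: 19.45
tcp_pos: [0.544, -0.2003, 0.0339]
ee_rot: [-0.853, 1.649, -1.648]
contact_force: [0.0, -0.3, -2.8]
finger_gap: 0.635
```

```bash
python3 -c "
from h import *
plan(.5407,-.1993,.032,jaw=-37)"
```

```text
t 19.45 tcp [ 0.544  -0.2003  0.0339] jaw -35.41 tilt [ 0.0017  0.     -0.0012] F [ 0.  -0.3 -2.8] gap 0.635 j1,j7 [ 0.3  -0.44]
tilt fix units x,z 0.01 0.01
turn y units(180-wrapped) 0.2
 shift after turn mm [ 1.2  1.9 -3.3]
 shift now mm [ 1.1  1.9 -3.3]
```

Emit:
jog_arm([
  [-0.4,0,-15,0,0,0,0],
  [-0.4,0,-35,0,0,0,0],
  [-0.4,0,-45,0,0,0,0],
  [-0.4,0,-45,0,0,0,0],
  [-0.4,0,-45,0,0,0,0],
  [-0.4,0,0,0,0,-0.9,0],
  [-0.4,0,0,0,0,-0.9,0],
  [-0.4,0,0,0,0,-0.9,0],
  [-0.4,0,0,0,0,-0.8,0],
  [-0.4,0,0,0,0,0,0],
])

```text
time_s: 20.45
tcp_pos: [0.5419, -0.1994, 0.2355]
ee_rot: [-1.157, 1.289, -1.291]
contact_force: [0.2, 0.1, -2.1]
finger_gap: 0.642
```

```bash
python3 -c "
from h import *
plan(.564,.1827,.22,jaw=-7)"
```

```text
t 20.45 tcp [ 0.5419 -0.1994  0.2355] jaw -6.3 tilt [0.0021 0.     0.    ] F [ 0.2  0.1 -2.1] gap 0.642 j1,j7 [0.39 0.07]
tilt fix units x,z -0.0 0.01
turn y units(180-wrapped) 0.09
 shift after turn mm [-381.9   14.7  -24.7]
 shift now mm [-382.2   14.7  -20. ]
```

Emit:
jog_arm([
  [-0.4,-38,0,-2,0,0,0],
  [-0.4,-42,0,-2,0,0,0],
  [-0.4,-42,0,-2,0,0,0],
  [-0.4,-42,0,-2,0,0,0],
  [-0.4,-42,0,-2,0,0,0],
  [-0.4,-42,0,-2,0,0,0],
  [-0.4,-42,0,-2,0,0,0],
  [-0.4,-42,0,-2,0,0,0],
  [-0.4,-35,0,-2,0,0,0],
  [-0.4,0,0,0,0,0,0],
])

```text
time_s: 21.45
tcp_pos: [0.5684, 0.1774, 0.2381]
ee_rot: [-1.136, 1.318, -1.324]
contact_force: [0.4, 0.6, -1.8]
finger_gap: 0.643
```

```bash
python3 -c "
from h import *
plan(.564,.1827,.1,jaw=-7)"
```

```text
t 21.45 tcp [0.5684 0.1774 0.2381] jaw -8.73 tilt [0.004  0.     0.0007] F [ 0.4  0.6 -1.8] gap 0.643 j1,j7 [-0.15 -0.68]
tilt fix units x,z -0.01 0.03
turn y units(180-wrapped) -0.22
 shift after turn mm [ -5.3 138.1  -5.1]
 shift now mm [ -5.2 138.1  -5.2]
```

Emit:
jog_arm([
  [-0.4,-5,20,-5,0,-0.2,0],
  [-0.4,0,35,0,0,0,0],
  [-0.4,0,20,0,0,0,0],
  [-0.4,0,0,0,0,0,0],
])

```text
time_s: 21.85
tcp_pos: [0.564, 0.1842, 0.1634]
ee_rot: [-1.145, 1.301, -1.31]
contact_force: [-0.9, -0.1, -2.0]
finger_gap: 0.64
```

```bash
python3 -c "
from h import *
plan(.564,.1827,.08,jaw=-7)"
```

```text
t 21.85 tcp [0.564  0.1842 0.1634] jaw -7.55 tilt [0.0039 0.     0.0031] F [-0.9 -0.1 -2. ] gap 0.64 j1,j7 [-0.17 -0.71]
tilt fix units x,z -0.02 0.03
turn y units(180-wrapped) -0.07
 shift after turn mm [ 1.2 83.4 -0. ]
 shift now mm [ 1.2 83.4 -0. ]
```

Emit:
jog_arm([
  [-0.4,1,25,0,0,0,0],
  [-0.4,0,30,0,0,0,0],
  [-0.4,0,20,0,0,0,0],
  [-0.4,0,5,0,0,0,0],
  [-0.4,0,0,0,0,0,0],
])

```text
time_s: 22.35
tcp_pos: [0.5679, 0.1814, 0.0876]
ee_rot: [-1.133, 1.305, -1.322]
contact_force: [-0.5, 0.1, -2.0]
finger_gap: 0.642
```

```bash
python3 -c "
from h import *
plan(.564,.1827,.074,jaw=-7)"
```

```text
t 22.35 tcp [0.5679 0.1814 0.0876] jaw -8.24 tilt [0.0031 0.0001 0.0098] F [-0.5  0.1 -2. ] gap 0.642 j1,j7 [-0.19 -0.76]
tilt fix units x,z -0.07 0.02
turn y units(180-wrapped) -0.16
 shift after turn mm [-0.9 13.6 -4.2]
 shift now mm [-0.8 13.6 -4.2]
```

Emit:
jog_arm([
  [-0.4,-1,6,-4,-0.07,-0.1,0],
  [-0.4,0,5,-1,0,0,0],
  [-0.4,0,4,-1,0,0,0],
  [-0.4,0,3,0,0,0,0],
])

```text
time_s: 22.75
tcp_pos: [0.5647, 0.1841, 0.0732]
ee_rot: [-1.141, 1.3, -1.308]
contact_force: [-2.0, 0.5, 21.0]
finger_gap: 0.637
```

```bash
python3 -c "
from h import *
plan(.564,.1827,.074,jaw=-7)"
```

```text
t 22.75 tcp [0.5647 0.1841 0.0732] jaw -7.49 tilt [0.0001 0.     0.0056] F [-2.   0.5 21. ] gap 0.637 j1,j7 [-0.19 -0.75]
tilt fix units x,z -0.04 0.0
turn y units(180-wrapped) -0.06
 shift after turn mm [ 1.5 -0.8 -0.5]
 shift now mm [ 1.5 -0.8 -0.5]
```

Emit:
jog_arm([
  [-0.4,0,-1,0,0,0,0],
  [0.1,0,0,0,0,0,0],
  [0.5,0,0,0,0,0,0],
  [1,0,0,0,0,0,0],
  [1,0,0,0,0,0,0],
  [1,0,-20,0,0,0,0],
  [1,0,-35,0,0,0,0],
  [1,0,-45,0,0,0,0],
  [1,0,-40,0,0,0,0],
  [1,0,0,0,0,0,0],
])

```text
time_s: 23.75
tcp_pos: [0.5642, 0.1847, 0.2195]
ee_rot: [-1.141, 1.3, -1.307]
contact_force: [0.1, 0.7, 0.7]
finger_gap: 1.001
```

```bash
python3 -c "
from h import *
im=manip.capture('top');cv2.imwrite('pics/t9.png',im[:,:,::-1])
for b in blobs(im): print(b)
print(proj('top',[.564,.1827,.112]))
plan(.5468,-.2988,.22,jaw=-7)
im=manip.capture('wrist');cv2.imwrite('pics/w9.png',im[:,:,::-1])"
```

```text
('r', [480.1, 131.2], 278)
('r', [126.7, 170.8], 416)
('r', [373.9, 188.7], 404)
('g', [323.8, 184.3], 355)
('g', [483.5, 195.4], 235)
('g', [286.0, 223.6], 352)
('g', [325.9, 224.8], 364)
[126.63738266 170.74405878]
t 23.8 tcp [0.563 0.184 0.217] jaw -7.47 tilt [0.0015 0.     0.0025] F [ 0.5 -0.  -0.9] gap 0.999 j1,j7 [-0.15 -0.68]
tilt fix units x,z -0.02 0.01
turn y units(180-wrapped) -0.06
 shift after turn mm [481.2  -2.2  42.7]
 shift now mm [480.8  -2.2  46.7]
```

View pics/w9.png

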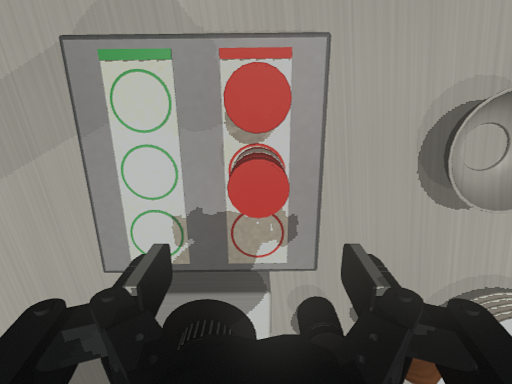

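Emit:
jog_arm([
  [1,44,-2,3,0,0,0],
  [1,46,-2,4,0,0,0],
  [1,46,0,4,0,0,0],
  [1,46,0,4,0,0,0],
  [1,46,0,5,0,0,0],
  [1,46,0,5,0,0,0],
  [1,46,0,5,0,0,0],
  [1,46,0,5,0,0,0],
  [1,46,0,5,0,0,0],
  [1,40,0,4,0,0,0],
  [1,25,0,2,0,0,0],
  [1,0,0,0,0,0,0],
])

```text
time_s: 25.05
tcp_pos: [0.5339, -0.3122, 0.1974]
ee_rot: [-1.173, 1.326, -1.285]
contact_force: [-0.3, 0.1, 0.0]
finger_gap: 0.999
```

```bash
python3 -c "
from h import *
plan(.5468,-.2988,.1,jaw=-7)"
```

```text
t 25.05 tcp [ 0.5339 -0.3122  0.1974] jaw -7.15 tilt [ 0.0023  0.0006 -0.034 ] F [-0.3  0.1  0. ] gap 0.999 j1,j7 [0.53 0.23]
tilt fix units x,z 0.24 0.02
turn y units(180-wrapped) -0.02
 shift after turn mm [-15.1  96.9  14.4]
 shift now mm [-15.1  96.9  14.4]
```

Emit:
jog_arm([
  [1,-15,20,11,0.24,0,0.02],
  [1,0,35,0,0,0,0],
  [1,0,30,0,0,0,0],
  [1,0,10,0,0,0,0],
  [1,0,0,0,0,0,0],
])

```text
time_s: 25.55
tcp_pos: [0.5434, -0.2942, 0.0931]
ee_rot: [-1.149, 1.309, -1.293]
contact_force: [-0.1, -1.1, 1.1]
finger_gap: 1.007
```

```bash
python3 -c "
from h import *
plan(.5468,-.2988,.03,jaw=-7)"
```

```text
t 25.55 tcp [ 0.5434 -0.2942  0.0931] jaw -7.13 tilt [-0.0049  0.     -0.0078] F [-0.1 -1.1  1.1] gap 1.007 j1,j7 [0.51 0.18]
tilt fix units x,z 0.06 -0.04
turn y units(180-wrapped) -0.02
 shift after turn mm [ 4.5 63.1  4.5]
 shift now mm [ 4.5 63.1  4.5]
```

Emit:
jog_arm([
  [1,4.5,18,4,0.05,0,-0.03],
  [1,0,22,0,0,0,0],
  [1,0,18,0,0,0,0],
  [1,0,5,0,0,0,0],
  [1,0,0,0,0,0,0],
])

```text
time_s: 26.05
tcp_pos: [0.5506, -0.2979, 0.0332]
ee_rot: [-1.146, 1.294, -1.301]
contact_force: [-0.3, -0.7, 0.6]
finger_gap: 0.997
```

```bash
python3 -c "
from h import *
plan(.5468,-.2988,.03,jaw=-7)"
```

```text
t 26.05 tcp [ 0.5506 -0.2979  0.0332] jaw -6.99 tilt [0.0003 0.     0.005 ] F [-0.3 -0.7  0.6] gap 0.997 j1,j7 [0.5  0.17]
tilt fix units x,z -0.04 0.0
turn y units(180-wrapped) 0.0
 shift after turn mm [ 1.3  3.1 -3.7]
 shift now mm [ 1.3  3.1 -3.7]
```

Emit:
jog_arm([
  [1,1,4,-5,0,0,0],
  [0.5,0,0,0,0,0,0],
  [-0.4,0,0,0,0,0,0],
  [-0.4,0,0,0,0,0,0],
  [-0.4,0,0,0,0,0,0],
  [-0.4,0,0,0,0,0,0],
])

```text
time_s: 26.65
tcp_pos: [0.5469, -0.2991, 0.0328]
ee_rot: [-1.144, 1.29, -1.305]
contact_force: [-0.3, -0.4, -3.2]
finger_gap: 0.645
```

```bash
python3 -c "
from h import *
plan(.5468,-.2988,.03,jaw=-7)"
```

```text
t 26.65 tcp [ 0.5469 -0.2991  0.0328] jaw -6.99 tilt [0.0018 0.     0.0096] F [-0.3 -0.4 -3.2] gap 0.645 j1,j7 [0.5  0.17]
tilt fix units x,z -0.07 0.01
turn y units(180-wrapped) 0.0
 shift after turn mm [-0.3  2.8 -0.1]
 shift now mm [-0.3  2.8 -0.1]
```

Emit:
jog_arm([
  [-0.4,0,-15,0,0,0,0],
  [-0.4,0,-35,0,0,0,0],
  [-0.4,0,-45,0,0,0,0],
  [-0.4,0,-45,0,0,0,0],
  [-0.4,0,-45,0,0,0,0],
  [-0.4,0,0,0,0,0,0],
])

```text
time_s: 27.25
tcp_pos: [0.5436, -0.2975, 0.2271]
ee_rot: [-1.146, 1.294, -1.301]
contact_force: [1.4, -0.6, -1.7]
finger_gap: 0.64
```

```bash
python3 -c "
from h import *
plan(.4542,.2725,.22,jaw=-7)"
```

```text
t 27.25 tcp [ 0.5436 -0.2975  0.2271] jaw -6.96 tilt [0.0001 0.     0.0055] F [ 1.4 -0.6 -1.7] gap 0.64 j1,j7 [0.53 0.22]
tilt fix units x,z -0.04 0.0
turn y units(180-wrapped) 0.01
 shift after turn mm [-554.9    6.2 -158.3]
 shift now mm [-555.     6.2 -157.9]
```

Emit:
jog_arm([
  [-0.4,-40,0,-8,0,0,0],
  [-0.4,-43,0,-10,0,0,0],
  [-0.4,-43,0,-12,0,0,0],
  [-0.4,-43,0,-13,0,0,0],
  [-0.4,-43,0,-13,0,0,0],
  [-0.4,-43,0,-13,0,0,0],
  [-0.4,-43,0,-13,0,0,0],
  [-0.4,-43,0,-13,0,0,0],
  [-0.4,-43,0,-13,0,0,0],
  [-0.4,-43,0,-13,0,0,0],
  [-0.4,-43,0,-13,0,0,0],
  [-0.4,-43,0,-13,0,0,0],
  [-0.4,-25,0,-8,0,0,0],
  [-0.4,0,0,0,0,0,0],
])

```text
time_s: 28.65
tcp_pos: [0.4465, 0.2728, 0.2262]
ee_rot: [-1.146, 1.293, -1.31]
contact_force: [0.3, -1.2, -3.0]
finger_gap: 0.641
```

```bash
python3 -c "
from h import *
plan(.4542,.2725,.1,jaw=-7)"
```

```text
t 28.65 tcp [0.4465 0.2728 0.2262] jaw -7.23 tilt [0.0055 0.     0.008 ] F [ 0.3 -1.2 -3. ] gap 0.641 j1,j7 [-0.26 -0.95]
tilt fix units x,z -0.06 0.04
turn y units(180-wrapped) -0.03
 shift after turn mm [ -1.3 126.2   6.6]
 shift now mm [ -1.3 126.2   6.6]
```

Emit:
jog_arm([
  [-0.4,-1,20,7,0,0,0.03],
  [-0.4,0,35,0,0,0,0],
  [-0.4,0,35,0,0,0,0],
  [-0.4,0,30,0,0,0,0],
  [-0.4,0,10,0,0,0,0],
  [-0.4,0,0,0,0,0,0],
])

```text
time_s: 29.25
tcp_pos: [0.4556, 0.269, 0.0936]
ee_rot: [-1.142, 1.292, -1.31]
contact_force: [0.6, 1.1, -2.2]
finger_gap: 0.643
```

```bash
python3 -c "
from h import *
plan(.4542,.2725,.072,jaw=-7)"
```

```text
t 29.25 tcp [0.4556 0.269  0.0936] jaw -7.26 tilt [0.0037 0.0001 0.0107] F [ 0.6  1.1 -2.2] gap 0.643 j1,j7 [-0.31 -1.04]
tilt fix units x,z -0.08 0.03
turn y units(180-wrapped) -0.03
 shift after turn mm [-3.4 21.6 -2. ]
 shift now mm [-3.4 21.6 -2. ]
```

Emit:
jog_arm([
  [-0.4,-3,8,-3,0,0,0],
  [-0.4,0,7,-1,0,0,0],
  [-0.4,0,5,0,0,0,0],
  [-0.4,0,3,0,0,0,0],
])

```text
time_s: 29.65
tcp_pos: [0.4546, 0.2736, 0.073]
ee_rot: [-1.135, 1.29, -1.311]
contact_force: [-0.5, -0.1, -2.7]
finger_gap: 0.641
```

```bash
python3 -c "
from h import *
plan(.4542,.2725,.072,jaw=-7)"
```

```text
t 29.65 tcp [0.4546 0.2736 0.073 ] jaw -7.33 tilt [0.     0.0001 0.0162] F [-0.5 -0.1 -2.7] gap 0.641 j1,j7 [-0.33 -1.08]
tilt fix units x,z -0.12 0.0
turn y units(180-wrapped) -0.04
 shift after turn mm [ 1.1  1.  -0.3]
 shift now mm [ 1.1  1.  -0.3]
```

Emit:
jog_arm([
  [-0.4,1,3,0,-0.05,0,0],
  [-0.4,0,3,0,0,0,0],
])

```text
time_s: 29.85
tcp_pos: [0.4551, 0.2739, 0.0722]
ee_rot: [-1.139, 1.294, -1.309]
contact_force: [-11.6, -10.9, 42.9]
finger_gap: 0.641
```

```bash
python3 -c "
from h import *
plan(.4542,.2725,.072,jaw=-7)"
```

```text
t 29.85 tcp [0.4551 0.2739 0.0722] jaw -7.34 tilt [0.0008 0.0001 0.0109] F [-11.6 -10.9  42.9] gap 0.641 j1,j7 [-0.33 -1.07]
tilt fix units x,z -0.08 0.01
turn y units(180-wrapped) -0.04
 shift after turn mm [ 1.5  0.2 -0.7]
 shift now mm [ 1.5  0.2 -0.7]
```

Emit:
jog_arm([
  [-0.4,0,-1.5,0,0,0,0],
  [0.1,0,0,0,0,0,0],
  [0.5,0,0,0,0,0,0],
  [1,0,0,0,0,0,0],
  [1,0,0,0,0,0,0],
  [1,0,-20,0,0,0,0],
  [1,0,-35,0,0,0,0],
  [1,0,-45,0,0,0,0],
  [1,0,-40,0,0,0,0],
  [1,0,0,0,0,0,0],
])

```text
time_s: 30.85
tcp_pos: [0.4542, 0.2751, 0.2192]
ee_rot: [-1.138, 1.294, -1.308]
contact_force: [0.3, 0.6, -0.1]
finger_gap: 1.004
```

```bash
python3 -c "
from h import *
im=manip.capture('top');cv2.imwrite('pics/t10.png',im[:,:,::-1])
for b in blobs(im): print(b)
im=manip.capture('wrist');cv2.imwrite('pics/w10.png',im[:,:,::-1])
plan(.4481,-.2054,.22,jaw=-7)"
```

```text
('r', [480.4, 131.1], 271)
('r', [94.7, 167.1], 437)
('r', [121.5, 182.4], 426)
('r', [374.1, 188.7], 398)
('g', [483.6, 195.4], 230)
('g', [86.1, 215.0], 398)
('g', [286.0, 223.6], 353)
('g', [326.1, 224.8], 361)
t 30.95 tcp [0.4523 0.2732 0.2148] jaw -7.31 tilt [0.0042 0.     0.0055] F [ 0.1 -1.  -0.5] gap 1.004 j1,j7 [-0.26 -0.95]
tilt fix units x,z -0.04 0.03
turn y units(180-wrapped) -0.04
 shift after turn mm [475.5  -2.9  54.2]
 shift now mm [475.3  -2.9  56.7]
```

View pics/w10.png

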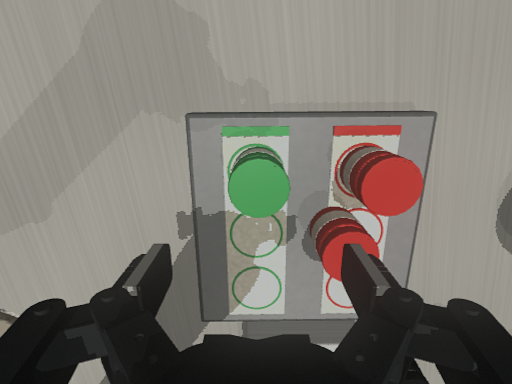

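The second red jar was knocked aside: its lid moved from (126.7,170.8) to (121.5,182.4) in the top view. I'll locate it and put it back.

```bash
python3 -c "
from h import *
print(p2w('top',121.5,182.4,.112)[:2]-p2w('top',126.7,170.8,.112)[:2], p2w('top',121.5,182.4,.112))
im=manip.capture('top');print([b for b in blobs(im) if b[1][0]<200]); crop(im,60,130,200,265,4.4,'pics/d10.png')
plan(.539,.194,.2,jaw=-7)"
```

```text
[-0.02847191  0.01085367] [0.5353939  0.19339562 0.112     ]
[('r', [94.7, 167.2], 438), ('r', [121.5, 182.4], 425), ('g', [86.1, 215.1], 400)]
t 31.0 tcp [0.4516 0.2726 0.2135] jaw -7.3 tilt [0.0059 0.     0.0035] F [ 0.4  0.  -0.3] gap 0.999 j1,j7 [-0.26 -0.95]
tilt fix units x,z -0.02 0.04
turn y units(180-wrapped) -0.04
 shift after turn mm [67.3 14.2 96.3]
 shift now mm [66.8 14.2 96.6]
```

View pics/d10.png

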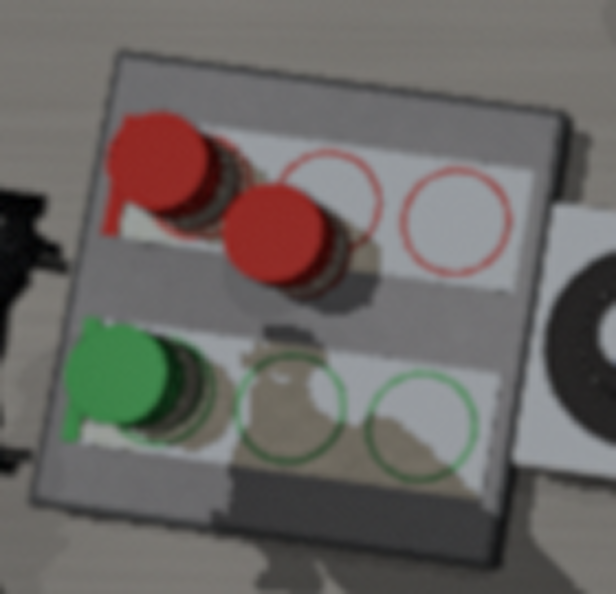

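Emit:
jog_arm([
  [1,22,0,30,0,0,0.03],
  [1,25,0,35,0,0,0],
  [1,20,0,28,0,0,0],
  [1,0,0,0,0,0,0],
  [1,0,0,0,0,0,0],
])

```text
time_s: 31.5
tcp_pos: [0.5334, 0.1906, 0.2046]
ee_rot: [-1.161, 1.303, -1.301]
contact_force: [-0.6, 0.5, -0.2]
finger_gap: 0.995
```

```bash
python3 -c "
from h import *
plan(.5355,.1935,.13,jaw=-7)"
```

```text
t 31.5 tcp [0.5334 0.1906 0.2046] jaw -7.06 tilt [ 0.0083  0.0001 -0.0094] F [-0.6  0.5 -0.2] gap 0.995 j1,j7 [-0.11 -0.74]
tilt fix units x,z 0.07 0.06
turn y units(180-wrapped) -0.01
 shift after turn mm [-3.7 74.6  2.4]
 shift now mm [-3.7 74.6  2.4]
```

Emit:
jog_arm([
  [1,-3,25,2,0.06,0,0.06],
  [1,0,30,0,0,0,0],
  [1,0,20,0,0,0,0],
  [1,0,0,0,0,0,0],
])

```text
time_s: 31.9
tcp_pos: [0.5312, 0.1954, 0.1237]
ee_rot: [-1.156, 1.301, -1.294]
contact_force: [-0.6, -0.4, 0.1]
finger_gap: 1.003
```

```bash
python3 -c "
from h import *
plan(.5355,.1935,.072,jaw=-7)
im=manip.capture('wrist');cv2.imwrite('pics/w11.png',im[:,:,::-1])"
```

```text
t 31.9 tcp [0.5312 0.1954 0.1237] jaw -6.82 tilt [ 0.0011  0.     -0.0066] F [-0.6 -0.4  0.1] gap 1.003 j1,j7 [-0.14 -0.79]
tilt fix units x,z 0.05 0.01
turn y units(180-wrapped) 0.02
 shift after turn mm [ 1.3 51.7  4.8]
 shift now mm [ 1.3 51.7  4.8]
```

View pics/w11.png

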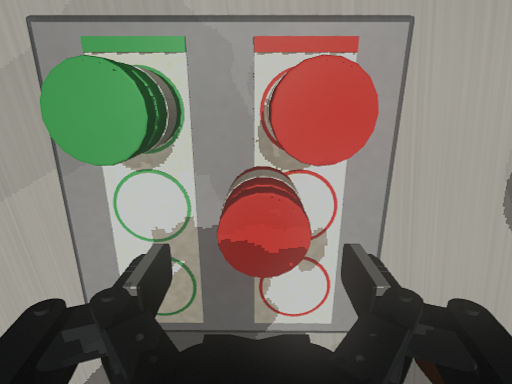

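Emit:
jog_arm([
  [1,1,16,5,0.04,0,0],
  [1,0,18,0,0,0,0],
  [1,0,14,0,0,0,0],
  [1,0,4,0,0,0,0],
  [1,0,0,0,0,0,0],
])

```text
time_s: 32.45
tcp_pos: [0.5378, 0.1983, 0.0755]
ee_rot: [-1.147, 1.291, -1.293]
contact_force: [-0.8, 0.1, 0.5]
finger_gap: 1.004
```

```bash
python3 -c "
from h import *
plan(.5355,.1935,.072,jaw=-7)"
```

```text
t 32.45 tcp [0.5378 0.1983 0.0755] jaw -6.58 tilt [-0.0033  0.      0.0049] F [-0.8  0.1  0.5] gap 1.004 j1,j7 [-0.17 -0.82]
tilt fix units x,z -0.04 -0.02
turn y units(180-wrapped) 0.05
 shift after turn mm [ 5.1  3.5 -1.7]
 shift now mm [ 5.1  3.5 -1.7]
```

Emit:
jog_arm([
  [1,5,4,-3,0,0,0],
  [0.5,0,0,0,0,0,0],
  [-0.4,0,0,0,0,0,0],
  [-0.4,0,0,0,0,0,0],
  [-0.4,0,0,0,0,0,0],
  [-0.4,0,-10,0,0,0,0],
  [-0.4,0,-10,0,0,0,0],
  [-0.4,0,-3,0,0,0,0],
])

```text
time_s: 33.25
tcp_pos: [0.5342, 0.1934, 0.0978]
ee_rot: [-1.145, 1.29, -1.294]
contact_force: [0.2, 0.6, -1.7]
finger_gap: 0.641
```

```bash
python3 -c "
from h import *
plan(.564,.1827,.085,jaw=-7)"
```

```text
t 33.25 tcp [0.5342 0.1934 0.0978] jaw -6.59 tilt [-0.0039  0.      0.0064] F [ 0.2  0.6 -1.7] gap 0.641 j1,j7 [-0.15 -0.8 ]
tilt fix units x,z -0.05 -0.03
turn y units(180-wrapped) 0.05
 shift after turn mm [ 7.1 13.  30.8]
 shift now mm [ 7.3 13.  30.7]
```

Emit:
jog_arm([
  [-0.4,3,0,12,0,0,0],
  [-0.4,4,3,14,0,0,0],
  [-0.4,0,5,3,0,0,0],
  [-0.4,0,0,0,0,0,0],
])

```text
time_s: 33.65
tcp_pos: [0.5662, 0.1817, 0.0903]
ee_rot: [-1.142, 1.289, -1.295]
contact_force: [0.1, -0.6, -2.3]
finger_gap: 0.641
```

```bash
python3 -c "
from h import *
plan(.564,.1827,.074,jaw=-7)"
```

```text
t 33.65 tcp [0.5662 0.1817 0.0903] jaw -6.66 tilt [-0.0044  0.      0.0088] F [ 0.1 -0.6 -2.3] gap 0.641 j1,j7 [-0.12 -0.77]
tilt fix units x,z -0.06 -0.03
turn y units(180-wrapped) 0.04
 shift after turn mm [-0.7 16.3 -2.4]
 shift now mm [-0.7 16.3 -2.4]
```

Emit:
jog_arm([
  [-0.4,0,7,-3,0,0,0],
  [-0.4,0,6,-1,0,0,0],
  [-0.4,0,4,0,0,0,0],
  [-0.4,0,2,0,0,0,0],
])

```text
time_s: 34.05
tcp_pos: [0.562, 0.1821, 0.0733]
ee_rot: [-1.144, 1.289, -1.297]
contact_force: [-8.3, -5.5, 29.8]
finger_gap: 0.645
```

```bash
python3 -c "
from h import *
plan(.564,.1827,.074,jaw=-7)"
```

```text
t 34.05 tcp [0.562  0.1821 0.0733] jaw -6.69 tilt [-0.0021  0.      0.0083] F [-8.3 -5.5 29.8] gap 0.645 j1,j7 [-0.14 -0.78]
tilt fix units x,z -0.06 -0.02
turn y units(180-wrapped) 0.04
 shift after turn mm [-0.8 -0.7  1.9]
 shift now mm [-0.8 -0.7  1.9]
```

On the deck; release and retreat, then head for green B.

Emit:
jog_arm([
  [-0.4,0,-1.5,1,0,0,0],
  [0.1,0,0,0,0,0,0],
  [0.5,0,0,0,0,0,0],
  [1,0,0,0,0,0,0],
  [1,0,0,0,0,0,0],
  [1,0,-20,0,0,0,0],
  [1,0,-35,0,0,0,0],
  [1,0,-45,0,0,0,0],
  [1,0,-40,0,0,0,0],
  [1,0,0,0,0,0,0],
])

```text
time_s: 35.05
tcp_pos: [0.5597, 0.1831, 0.2171]
ee_rot: [-1.15, 1.29, -1.293]
contact_force: [1.0, 0.1, 0.0]
finger_gap: 0.999
```

```bash
python3 -c "
from h import *
im=manip.capture('top');cv2.imwrite('pics/t12.png',im[:,:,::-1])
for b in blobs(im): print(b)
plan(.4481,-.2054,.22,jaw=-7)"
```

```text
('r', [480.1, 131.2], 279)
('r', [127.1, 171.9], 421)
('r', [373.9, 188.7], 404)
('g', [483.6, 195.4], 236)
('g', [286.0, 223.6], 350)
('g', [325.9, 224.8], 363)
t 35.1 tcp [0.5585 0.1824 0.2146] jaw -6.51 tilt [0.0007 0.     0.0001] F [ 0.5 -1.2 -0.4] gap 0.999 j1,j7 [-0.09 -0.7 ]
tilt fix units x,z -0.0 0.01
turn y units(180-wrapped) 0.06
 shift after turn mm [398.3  -5.2 -62.3]
 shift now mm [397.8  -5.2 -65.7]
```

Emit:
jog_arm([
  [1,42,-3,-4,0,0,0],
  [1,44,-3,-5,0,0,0],
  [1,44,0,-6,0,0,0],
  [1,44,0,-6,0,0,0],
  [1,44,0,-6,0,0,0],
  [1,44,0,-6,0,0,0],
  [1,44,0,-6,0,0,0],
  [1,40,0,-6,0,0,0],
  [1,25,0,-4,0,0,0],
  [1,0,0,0,0,0,0],
])

```text
time_s: 36.1
tcp_pos: [0.4574, -0.1932, 0.2076]
ee_rot: [-1.166, 1.305, -1.28]
contact_force: [0.1, -0.6, -0.0]
finger_gap: 0.997
```

```bash
python3 -c "
from h import *
plan(.4481,-.2054,.1,jaw=-7)"
```

```text
t 36.1 tcp [ 0.4574 -0.1932  0.2076] jaw -6.35 tilt [-0.0013  0.0002 -0.0176] F [ 0.1 -0.6 -0. ] gap 0.997 j1,j7 [0.5  0.09]
tilt fix units x,z 0.13 -0.01
turn y units(180-wrapped) 0.08
 shift after turn mm [ 13.4 107.7  -5.9]
 shift now mm [ 13.3 107.7  -6. ]
```

Emit:
jog_arm([
  [1,13,25,-9,0.12,0,0],
  [1,0,40,0,0,0,0],
  [1,0,35,0,0,0,0],
  [1,0,10,0,0,0,0],
  [1,0,0,0,0,0,0],
])

```text
time_s: 36.6
tcp_pos: [0.4455, -0.2025, 0.0917]
ee_rot: [-1.154, 1.294, -1.286]
contact_force: [-0.4, 0.2, 0.3]
finger_gap: 1.0
```

```bash
python3 -c "
from h import *
plan(.4481,-.2054,.032,jaw=-7)"
```

```text
t 36.6 tcp [ 0.4455 -0.2025  0.0917] jaw -6.31 tilt [-0.0037  0.     -0.0029] F [-0.4  0.2  0.3] gap 1.0 j1,j7 [0.5  0.06]
tilt fix units x,z 0.02 -0.03
turn y units(180-wrapped) 0.09
 shift after turn mm [ 2.8 59.7  3.1]
 shift now mm [ 2.8 59.7  3. ]
```

Emit:
jog_arm([
  [1,3,18,2,0,0,-0.03],
  [1,0,22,0,0,0,0],
  [1,0,15,0,0,0,0],
  [1,0,4,0,0,0,0],
  [1,0,0,0,0,0,0],
])

```text
time_s: 37.1
tcp_pos: [0.453, -0.2042, 0.0364]
ee_rot: [-1.155, 1.282, -1.29]
contact_force: [-1.2, -0.3, 0.9]
finger_gap: 0.999
```

```bash
python3 -c "
from h import *
plan(.4481,-.2054,.032,jaw=-7)"
```

```text
t 37.1 tcp [ 0.453  -0.2042  0.0364] jaw -6.07 tilt [0.0015 0.     0.005 ] F [-1.2 -0.3  0.9] gap 0.999 j1,j7 [0.47 0.02]
tilt fix units x,z -0.04 0.01
turn y units(180-wrapped) 0.12
 shift after turn mm [ 1.8  4.4 -4.8]
 shift now mm [ 1.7  4.4 -4.8]
```

Emit:
jog_arm([
  [1,1.5,5,-6,0,0,0],
  [0.5,0,0,0,0,0,0],
  [-0.4,0,0,0,0,0,0],
  [-0.4,0,0,0,0,0,0],
  [-0.4,0,0,0,0,0,0],
  [-0.4,0,0,0,0,0,0],
])

```text
time_s: 37.7
tcp_pos: [0.4485, -0.2058, 0.0347]
ee_rot: [-1.152, 1.278, -1.294]
contact_force: [-0.1, 0.8, -1.3]
finger_gap: 0.639
```

```bash
python3 -c "
from h import *
plan(.4481,-.2054,.032,jaw=-7)"
```

```text
t 37.7 tcp [ 0.4485 -0.2058  0.0347] jaw -6.08 tilt [0.0031 0.0001 0.0103] F [-0.1  0.8 -1.3] gap 0.639 j1,j7 [0.47 0.02]
tilt fix units x,z -0.07 0.02
turn y units(180-wrapped) 0.12
 shift after turn mm [-0.3  2.7 -0.5]
 shift now mm [-0.3  2.7 -0.5]
```

Emit:
jog_arm([
  [-0.4,0,-15,0,0,0,0],
  [-0.4,0,-35,0,0,0,0],
  [-0.4,0,-45,0,0,0,0],
  [-0.4,0,-45,0,0,0,0],
  [-0.4,0,-45,0,0,0,0],
  [-0.4,-40,0,0,0,0,0],
  [-0.4,-43,0,0,0,0,0],
  [-0.4,-43,0,0,0,0,0],
  [-0.4,-43,0,0,0,0,0],
  [-0.4,-43,0,-6,0,0,0],
  [-0.4,-43,0,-7,0,0,0],
  [-0.4,-43,0,-8,0,0,0],
  [-0.4,-43,0,-8,0,0,0],
  [-0.4,-40,0,-8,0,0,0],
  [-0.4,-15,0,-5,0,0,0],
  [-0.4,0,0,0,0,0,0],
])

```text
time_s: 39.3
tcp_pos: [0.4452, 0.2072, 0.225]
ee_rot: [-1.149, 1.284, -1.296]
contact_force: [0.6, -0.3, -1.8]
finger_gap: 0.64
```

```bash
python3 -c "
from h import *
plan(.4451,.1969,.1,jaw=-7)"
```

```text
t 39.3 tcp [0.4452 0.2072 0.225 ] jaw -6.42 tilt [0.001  0.     0.0087] F [ 0.6 -0.3 -1.8] gap 0.64 j1,j7 [-0.07 -0.82]
tilt fix units x,z -0.06 0.01
turn y units(180-wrapped) 0.07
 shift after turn mm [1.01e+01 1.25e+02 1.00e-01]
 shift now mm [ 10.1 125.    0. ]
```

Emit:
jog_arm([
  [-0.4,10,10,0,0,0.07,0],
  [-0.4,0,35,0,0,0,0],
  [-0.4,0,25,0,0,0,0],
  [-0.4,0,0,0,0,0,0],
])

```text
time_s: 39.7
tcp_pos: [0.4453, 0.1888, 0.1512]
ee_rot: [-1.142, 1.295, -1.313]
contact_force: [-0.7, -1.0, -1.7]
finger_gap: 0.643
```

```bash
python3 -c "
from h import *
plan(.4451,.1969,.075,jaw=-7)"
```

```text
t 39.7 tcp [0.4453 0.1888 0.1512] jaw -7.43 tilt [0.0051 0.0001 0.0094] F [-0.7 -1.  -1.7] gap 0.643 j1,j7 [-0.08 -0.88]
tilt fix units x,z -0.07 0.04
turn y units(180-wrapped) -0.05
 shift after turn mm [-8.4 76.2 -1.9]
 shift now mm [-8.4 76.2 -2. ]
```

Emit:
jog_arm([
  [-0.4,-8,15,-2,0,0,0],
  [-0.4,0,25,-1,0,0,0],
  [-0.4,0,20,-1,0,0,0],
  [-0.4,0,3,0,0,0,0],
  [-0.4,0,0,0,0,0,0],
])

```text
time_s: 40.2
tcp_pos: [0.4461, 0.1876, 0.0887]
ee_rot: [-1.137, 1.301, -1.327]
contact_force: [-0.2, -0.1, -1.4]
finger_gap: 0.64
```

```bash
python3 -c "
from h import *
plan(.4451,.1969,.074,jaw=-7)"
```

```text
t 40.2 tcp [0.4461 0.1876 0.0887] jaw -8.21 tilt [0.0091 0.0001 0.0119] F [-0.2 -0.1 -1.4] gap 0.64 j1,j7 [-0.13 -0.97]
tilt fix units x,z -0.09 0.07
turn y units(180-wrapped) -0.15
 shift after turn mm [-9.3 14.5 -2.3]
 shift now mm [-9.2 14.5 -2.4]
```

Emit:
jog_arm([
  [-0.4,-8,3,-2,0,-0.1,0.05],
  [-0.4,-3,5,-1,0,0,0],
  [-0.4,0,3,0,0,0,0],
])

```text
time_s: 40.5
tcp_pos: [0.4472, 0.1994, 0.0801]
ee_rot: [-1.133, 1.292, -1.313]
contact_force: [-1.3, -1.0, -2.5]
finger_gap: 0.64
```

```bash
python3 -c "
from h import *
plan(.4451,.1969,.074,jaw=-7)"
```

```text
t 40.5 tcp [0.4472 0.1994 0.0801] jaw -7.49 tilt [-0.0005  0.0001  0.0167] F [-1.3 -1.  -2.5] gap 0.64 j1,j7 [-0.15 -0.99]
tilt fix units x,z -0.12 -0.0
turn y units(180-wrapped) -0.06
 shift after turn mm [ 2.8  6.  -1.9]
 shift now mm [ 2.8  6.  -1.8]
```

Emit:
jog_arm([
  [-0.4,2,4,-2,-0.06,0,0],
  [-0.4,0,3,-1,0,0,0],
  [-0.4,0,2,0,0,0,0],
])

```text
time_s: 40.8
tcp_pos: [0.4448, 0.1981, 0.074]
ee_rot: [-1.139, 1.296, -1.311]
contact_force: [-11.5, -6.6, 46.0]
finger_gap: 0.647
```

```bash
python3 -c "
from h import *
plan(.4451,.1969,.074,jaw=-7)"
```

```text
t 40.8 tcp [0.4448 0.1981 0.074 ] jaw -7.49 tilt [0.0014 0.0001 0.0099] F [-11.5  -6.6  46. ] gap 0.647 j1,j7 [-0.15 -1.  ]
tilt fix units x,z -0.07 0.01
turn y units(180-wrapped) -0.06
 shift after turn mm [ 1.1 -0.   0.5]
 shift now mm [ 1.1 -0.   0.5]
```

Emit:
jog_arm([
  [-0.4,0,-2,0,0,0,0],
  [0.1,0,0,0,0,0,0],
  [0.5,0,0,0,0,0,0],
  [1,0,0,0,0,0,0],
  [1,0,0,0,0,0,0],
  [1,0,-20,0,0,0,0],
  [1,0,-35,0,0,0,0],
  [1,0,-45,0,0,0,0],
  [1,0,-45,0,0,0,0],
  [1,0,0,0,0,0,0],
])

```text
time_s: 41.8
tcp_pos: [0.4425, 0.1985, 0.2246]
ee_rot: [-1.143, 1.299, -1.309]
contact_force: [0.1, 0.2, -0.2]
finger_gap: 1.002
```

```bash
python3 -c "
from h import *
im=manip.capture('top');cv2.imwrite('pics/t13.png',im[:,:,::-1])
for b in blobs(im): print(b)
print(proj('top',[.4451,.1969,.112]))
im=manip.capture('wrist');cv2.imwrite('pics/w13.png',im[:,:,::-1])
plan(.4461,-.3037,.22,jaw=-7)"
```

```text
('r', [480.3, 131.1], 272)
('r', [95.2, 166.6], 413)
('r', [127.1, 171.7], 410)
('r', [374.0, 188.7], 403)
('g', [483.6, 195.4], 234)
('g', [118.1, 220.2], 390)
('g', [326.0, 224.8], 361)
[117.81274924 219.99602742]
t 41.9 tcp [0.4402 0.1965 0.2199] jaw -7.45 tilt [ 0.0068  0.     -0.0007] F [-0.1  0.2 -1.2] gap 1.004 j1,j7 [-0.05 -0.82]
tilt fix units x,z 0.01 0.05
turn y units(180-wrapped) -0.06
 shift after turn mm [495.7   3.3  66.9]
 shift now mm [495.2   3.3  70.8]
```

View pics/w13.png

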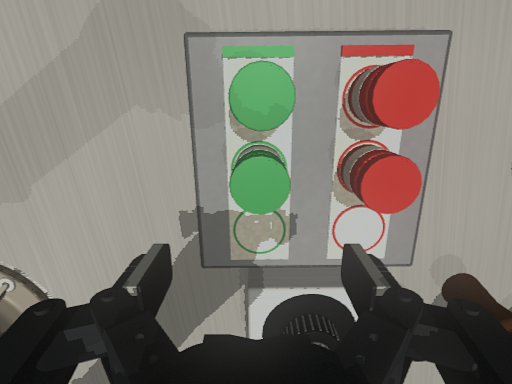

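Emit:
jog_arm([
  [1,40,-2,12,0,0,0.03],
  [1,45,-2,12,0,0,0],
  [1,46,0,10,0,0,0],
  [1,46,0,8,0,0,0],
  [1,46,0,6,0,0,0],
  [1,46,0,6,0,0,0],
  [1,46,0,4,0,0,0],
  [1,46,0,3,0,0,0],
  [1,46,0,2,0,0,0],
  [1,42,0,2,0,0,0],
  [1,30,0,2,0,0,0],
  [1,10,0,0,0,0,0],
  [1,0,0,0,0,0,0],
])

```text
time_s: 43.2
tcp_pos: [0.4317, -0.314, 0.2006]
ee_rot: [-1.172, 1.331, -1.279]
contact_force: [-0.6, 0.1, -0.4]
finger_gap: 1.004
```

```bash
python3 -c "
from h import *
plan(.4461,-.3037,.1,jaw=-7)"
```

```text
t 43.2 tcp [ 0.4317 -0.314   0.2006] jaw -7.13 tilt [-0.0021  0.0007 -0.0377] F [-0.6  0.1 -0.4] gap 1.004 j1,j7 [0.68 0.3 ]
tilt fix units x,z 0.27 -0.01
turn y units(180-wrapped) -0.02
 shift after turn mm [-11.7 100.   16.8]
 shift now mm [-11.8 100.   16.8]
```

Emit:
jog_arm([
  [1,-12,20,13,0.26,0,0],
  [1,0,35,0,0,0,0],
  [1,0,35,0,0,0,0],
  [1,0,10,0,0,0,0],
  [1,0,0,0,0,0,0],
])

```text
time_s: 43.7
tcp_pos: [0.4467, -0.2936, 0.0949]
ee_rot: [-1.149, 1.3, -1.287]
contact_force: [0.2, -0.8, -0.1]
finger_gap: 0.997
```

```bash
python3 -c "
from h import *
plan(.4461,-.3037,.032,jaw=-7)"
```

```text
t 43.7 tcp [ 0.4467 -0.2936  0.0949] jaw -6.64 tilt [-0.0074  0.     -0.0033] F [ 0.2 -0.8 -0.1] gap 0.997 j1,j7 [0.64 0.23]
tilt fix units x,z 0.02 -0.05
turn y units(180-wrapped) 0.05
 shift after turn mm [10.5 62.8  0.8]
 shift now mm [10.5 62.8  0.8]
```

Emit:
jog_arm([
  [1,9,18,0,0,0,-0.04],
  [1,0,22,-2,0,0,0],
  [1,0,18,-2,0,0,0],
  [1,0,5,0,0,0,0],
  [1,0,0,0,0,0,0],
])

```text
time_s: 44.2
tcp_pos: [0.4471, -0.3002, 0.0365]
ee_rot: [-1.152, 1.287, -1.293]
contact_force: [1.2, 0.1, -0.1]
finger_gap: 0.997
```

```bash
python3 -c "
from h import *
plan(.4461,-.3037,.032,jaw=-7)"
```

```text
t 44.2 tcp [ 0.4471 -0.3002  0.0365] jaw -6.35 tilt [0.0003 0.     0.0046] F [ 1.2  0.1 -0.1] gap 0.997 j1,j7 [0.63 0.21]
tilt fix units x,z -0.03 0.0
turn y units(180-wrapped) 0.08
 shift after turn mm [ 3.6  4.5 -0.6]
 shift now mm [ 3.6  4.5 -0.6]
```

Emit:
jog_arm([
  [1,4,5,-2,0,0,0],
  [0.5,0,0,0,0,0,0],
  [-0.4,0,0,0,0,0,0],
  [-0.4,0,0,0,0,0,0],
  [-0.4,0,0,0,0,0,0],
  [-0.4,0,0,0,0,0,0],
])

```text
time_s: 44.8
tcp_pos: [0.4469, -0.3053, 0.0353]
ee_rot: [-1.15, 1.281, -1.297]
contact_force: [0.3, 0.8, -2.0]
finger_gap: 0.637
```

```bash
python3 -c "
from h import *
plan(.4461,-.3037,.032,jaw=-7)"
```

```text
t 44.8 tcp [ 0.4469 -0.3053  0.0353] jaw -6.34 tilt [0.0027 0.0001 0.0099] F [ 0.3  0.8 -2. ] gap 0.637 j1,j7 [0.64 0.22]
tilt fix units x,z -0.07 0.02
turn y units(180-wrapped) 0.08
 shift after turn mm [-1.5  3.2 -1.1]
 shift now mm [-1.5  3.2 -1. ]
```

Emit:
jog_arm([
  [-0.4,0,-15,0,0,0,0],
  [-0.4,0,-35,0,0,0,0],
  [-0.4,0,-45,0,0,0,0],
  [-0.4,0,-45,0,0,0,0],
  [-0.4,0,-45,0,0,0,0],
  [-0.4,-40,0,0,0,0,0],
  [-0.4,-43,0,0,0,0,0],
  [-0.4,-43,0,0,0,0,0],
  [-0.4,-43,0,0,0,0,0],
  [-0.4,-43,0,-6,0,0,0],
  [-0.4,-43,0,-8,0,0,0],
  [-0.4,-43,0,-9,0,0,0],
  [-0.4,-43,0,-10,0,0,0],
  [-0.4,-43,0,-10,0,0,0],
  [-0.4,-27,0,-6,0,0,0],
  [-0.4,0,0,0,0,0,0],
])

```text
time_s: 46.4
tcp_pos: [0.4386, 0.1245, 0.225]
ee_rot: [-1.148, 1.287, -1.298]
contact_force: [-0.8, -1.0, -2.8]
finger_gap: 0.637
```

```bash
python3 -c "
from h import *
plan(.4361,.1215,.14,jaw=-7)"
```

```text
t 46.4 tcp [0.4386 0.1245 0.225 ] jaw -6.59 tilt [0.0011 0.     0.0074] F [-0.8 -1.  -2.8] gap 0.637 j1,j7 [ 0.1  -0.63]
tilt fix units x,z -0.05 0.01
turn y units(180-wrapped) 0.05
 shift after turn mm [ 3.2 84.9 -2.7]
 shift now mm [ 3.2 84.9 -2.7]
```

Emit:
jog_arm([
  [-0.4,0,10,-3,0,0,0],
  [-0.4,0,35,0,0,0,0],
  [-0.4,0,25,0,0,0,0],
  [-0.4,0,0,0,0,0,0],
])

```text
time_s: 46.8
tcp_pos: [0.4354, 0.1212, 0.1514]
ee_rot: [-1.148, 1.288, -1.302]
contact_force: [-1.1, -0.8, -2.1]
finger_gap: 0.641
```

```bash
python3 -c "
from h import *
plan(.4361,.1215,.075,jaw=-7)"
```

```text
t 46.8 tcp [0.4354 0.1212 0.1514] jaw -6.74 tilt [0.0032 0.     0.0078] F [-1.1 -0.8 -2.1] gap 0.641 j1,j7 [ 0.06 -0.72]
tilt fix units x,z -0.06 0.02
turn y units(180-wrapped) 0.03
 shift after turn mm [-0.6 76.4  0.1]
 shift now mm [-0.6 76.4  0.1]
```

Emit:
jog_arm([
  [-0.4,0,15,0,0,0,0],
  [-0.4,-1,25,-1,0,0,0],
  [-0.4,0,20,-1,0,0,0],
  [-0.4,0,4,0,0,0,0],
  [-0.4,0,0,0,0,0,0],
])

```text
time_s: 47.3
tcp_pos: [0.4357, 0.1167, 0.0875]
ee_rot: [-1.145, 1.292, -1.311]
contact_force: [-0.2, -0.4, -2.5]
finger_gap: 0.642
```

```bash
python3 -c "
from h import *
plan(.4361,.1215,.075,jaw=-7)"
```

```text
t 47.3 tcp [0.4357 0.1167 0.0875] jaw -7.25 tilt [0.0056 0.0001 0.009 ] F [-0.2 -0.4 -2.5] gap 0.642 j1,j7 [ 0.02 -0.81]
tilt fix units x,z -0.06 0.04
turn y units(180-wrapped) -0.03
 shift after turn mm [-4.9 12.5 -0.3]
 shift now mm [-4.9 12.5 -0.3]
```

Emit:
jog_arm([
  [-0.4,-4,5,-1,0,0,0],
  [-0.4,-2,5,-1,0,0,0],
  [-0.4,0,3,-1,0,0,0],
])

```text
time_s: 47.6
tcp_pos: [0.436, 0.1233, 0.0765]
ee_rot: [-1.139, 1.291, -1.314]
contact_force: [0.8, 0.2, -1.9]
finger_gap: 0.643
```

```bash
python3 -c "
from h import *
plan(.4361,.1215,.075,jaw=-7)"
```

```text
t 47.6 tcp [0.436  0.1233 0.0765] jaw -7.38 tilt [0.0039 0.0001 0.0141] F [ 0.8  0.2 -1.9] gap 0.643 j1,j7 [-0.01 -0.85]
tilt fix units x,z -0.1 0.03
turn y units(180-wrapped) -0.05
 shift after turn mm [1.8 1.5 0.3]
 shift now mm [1.8 1.5 0.4]
```

Emit:
jog_arm([
  [-0.4,1,3,0,-0.04,0,0],
  [-0.4,0,2,0,0,0,0],
])

```text
time_s: 47.8
tcp_pos: [0.436, 0.123, 0.0746]
ee_rot: [-1.144, 1.294, -1.312]
contact_force: [-13.7, -6.6, 46.2]
finger_gap: 0.642
```

```bash
python3 -c "
from h import *
plan(.4361,.1215,.075,jaw=-7)"
```

```text
t 47.8 tcp [0.436  0.123  0.0746] jaw -7.36 tilt [0.0061 0.0001 0.0089] F [-13.7  -6.6  46.2] gap 0.642 j1,j7 [-0.01 -0.85]
tilt fix units x,z -0.06 0.04
turn y units(180-wrapped) -0.05
 shift after turn mm [ 1.5 -0.4  0.3]
 shift now mm [ 1.5 -0.4  0.3]
```

Release; then the last jar, red C at (0.537, -0.424), with the jaws at +60° to keep clear of the yellow and black jars.

Emit:
jog_arm([
  [-0.4,0,-2,0,0,0,0],
  [0.1,0,0,0,0,0,0],
  [0.5,0,0,0,0,0,0],
  [1,0,0,0,0,0,0],
  [1,0,0,0,0,0,0],
  [1,0,-20,0,0,0,0],
  [1,0,-35,0,0,0,0],
  [1,0,-45,0,0,0,0],
  [1,0,-45,0,0,0,0],
  [1,0,0,0,0,0,0],
])

```text
time_s: 48.8
tcp_pos: [0.4348, 0.1247, 0.2264]
ee_rot: [-1.147, 1.295, -1.309]
contact_force: [1.2, 0.6, 0.1]
finger_gap: 1.002
```

```bash
python3 -c "
from h import *
im=manip.capture('top');cv2.imwrite('pics/t14.png',im[:,:,::-1])
for b in blobs(im): print(b)
print(proj('top',[.4361,.1215,.112]))
plan(.537,-.4237,.22,jaw=-7)"
```

```text
('r', [480.3, 131.1], 274)
('r', [98.8, 162.2], 180)
('r', [127.0, 171.2], 392)
('r', [374.0, 188.7], 402)
('g', [483.6, 195.4], 234)
('g', [149.4, 224.3], 394)
[149.49077223 224.32766976]
t 48.85 tcp [0.4336 0.1238 0.224 ] jaw -7.29 tilt [0.0072 0.     0.0028] F [-0.4  0.  -0.4] gap 1.0 j1,j7 [ 0.1  -0.65]
tilt fix units x,z -0.02 0.05
turn y units(180-wrapped) -0.04
 shift after turn mm [530.7   8.3 169.4]
 shift now mm [529.9   8.3 172.1]
```

Emit:
jog_arm([
  [1,38,-3,14,0,0,0.05],
  [1,43,-3,15,0,0,0],
  [1,43,-2,15,0,0,0],
  [1,43,-2,14,0,0,0],
  [1,43,-2,14,0,0,0],
  [1,43,0,14,0,0,0],
  [1,43,0,14,0,0,0],
  [1,43,0,14,0,0,0],
  [1,43,0,14,0,0,0],
  [1,43,0,14,0,0,0],
  [1,43,0,14,0,0,0],
  [1,35,0,10,0,0,0],
  [1,15,0,5,0,0,0],
  [1,0,0,0,0,0,0],
])

```text
time_s: 50.25
tcp_pos: [0.5336, -0.4307, 0.2122]
ee_rot: [-1.165, 1.32, -1.281]
contact_force: [-0.2, -0.3, -0.3]
finger_gap: 0.999
```

```bash
python3 -c "
from h import *
plan(.537,-.4237,.2,jaw=60)"
```

```text
t 50.25 tcp [ 0.5336 -0.4307  0.2122] jaw -6.9 tilt [-0.0036  0.0004 -0.0266] F [-0.2 -0.3 -0.3] gap 0.999 j1,j7 [0.73 0.37]
tilt fix units x,z 0.19 -0.03
turn y units(180-wrapped) -8.36
 shift after turn mm [-0.2 12.2  7.9]
 shift now mm [-7.3 12.2  2.9]
```

Emit:
jog_arm([
  [1,0,0,0,0.19,0,0],
  [1,0,0,0,0,-0.9,0],
  [1,0,0,0,0,-0.9,0],
  [1,0,0,0,0,-0.9,0],
  [1,0,0,0,0,-0.9,0],
  [1,0,0,0,0,-0.9,0],
  [1,0,0,0,0,-0.9,0],
  [1,0,0,0,0,-0.9,0],
  [1,0,0,0,0,-0.9,0],
  [1,0,0,0,0,-0.8,0],
  [1,0,0,0,0,0,0],
])

```text
time_s: 51.35
tcp_pos: [0.5293, -0.4106, 0.1959]
ee_rot: [-1.517, 0.422, -0.381]
contact_force: [0.3, 0.4, -0.6]
finger_gap: 0.994
```

```bash
python3 -c "
from h import *
plan(.537,-.4237,.1,jaw=60)"
```

```text
t 51.35 tcp [ 0.5293 -0.4106  0.1959] jaw 60.57 tilt [-0.0287  0.0004  0.0086] F [ 0.3  0.4 -0.6] gap 0.994 j1,j7 [0.9  1.42]
tilt fix units x,z -0.06 -0.21
turn y units(180-wrapped) 0.07
 shift after turn mm [16.  95.4 -8.3]
 shift now mm [15.9 95.4 -8.5]
```

Emit:
jog_arm([
  [1,13,10,-8,-0.06,0,-0.2],
  [1,0,30,0,0,0,0],
  [1,0,30,0,0,0,0],
  [1,0,15,0,0,0,0],
  [1,0,0,0,0,0,0],
])

```text
time_s: 51.85
tcp_pos: [0.537, -0.4182, 0.1061]
ee_rot: [-1.53, 0.411, -0.407]
contact_force: [0.4, 0.2, 0.7]
finger_gap: 1.0
```

```bash
python3 -c "
from h import *
plan(.537,-.4237,.032,jaw=60)
im=manip.capture('wrist');cv2.imwrite('pics/w15.png',im[:,:,::-1])"
```

```text
t 51.85 tcp [ 0.537  -0.4182  0.1061] jaw 60.08 tilt [-0.0027  0.      0.0012] F [0.4 0.2 0.7] gap 1.0 j1,j7 [0.88 1.37]
tilt fix units x,z -0.01 -0.02
turn y units(180-wrapped) 0.01
 shift after turn mm [ 2.9 74.1 -4.8]
 shift now mm [ 2.9 74.1 -4.8]
```

View pics/w15.png

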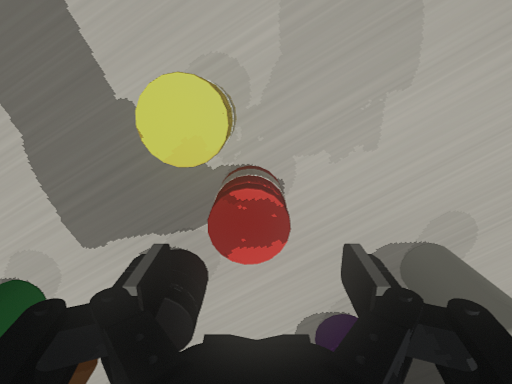

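Emit:
jog_arm([
  [1,3,18,-5,0,0,0],
  [1,0,25,0,0,0,0],
  [1,0,22,0,0,0,0],
  [1,0,6,0,0,0,0],
  [1,0,0,0,0,0,0],
])

```text
time_s: 52.4
tcp_pos: [0.5415, -0.4275, 0.0385]
ee_rot: [-1.534, 0.406, -0.418]
contact_force: [-0.4, -0.5, 1.1]
finger_gap: 1.0
```

```bash
python3 -c "
from h import *
plan(.537,-.4237,.032,jaw=60)"
```

```text
t 52.4 tcp [ 0.5415 -0.4275  0.0385] jaw 59.9 tilt [ 0.0084  0.     -0.0002] F [-0.4 -0.5  1.1] gap 1.0 j1,j7 [0.86 1.34]
tilt fix units x,z 0.0 0.06
turn y units(180-wrapped) -0.01
 shift after turn mm [-5.9  6.4  1.1]
 shift now mm [-5.9  6.4  1.1]
```

Emit:
jog_arm([
  [1,-7,7,1,0,0,0.05],
  [0.5,0,0,0,0,0,0],
  [-0.4,0,0,0,0,0,0],
  [-0.4,0,0,0,0,0,0],
  [-0.4,0,0,0,0,0,0],
  [-0.4,0,0,0,0,0,0],
])

```text
time_s: 53.0
tcp_pos: [0.5374, -0.4244, 0.0351]
ee_rot: [-1.534, 0.408, -0.417]
contact_force: [-0.1, -0.2, -2.0]
finger_gap: 0.636
```

```bash
python3 -c "
from h import *
plan(.537,-.4237,.032,jaw=60)"
```

```text
t 53.0 tcp [ 0.5374 -0.4244  0.0351] jaw 59.84 tilt [ 0.0066  0.     -0.0009] F [-0.1 -0.2 -2. ] gap 0.636 j1,j7 [0.86 1.33]
tilt fix units x,z 0.01 0.05
turn y units(180-wrapped) -0.02
 shift after turn mm [-0.7  3.   0.4]
 shift now mm [-0.7  3.   0.4]
```

Emit:
jog_arm([
  [-0.4,0,-15,0,0,0,0],
  [-0.4,0,-35,0,0,0,0],
  [-0.4,0,-45,0,0,0,0],
  [-0.4,0,-45,0,0,0,0],
  [-0.4,0,-48,0,0,0,0],
  [-0.4,0,-10,0,0,0.9,0],
  [-0.4,0,0,0,0,0.9,0],
  [-0.4,0,0,0,0,0.9,0],
  [-0.4,0,0,0,0,0.9,0],
  [-0.4,0,0,0,0,0.9,0],
  [-0.4,0,0,0,0,0.9,0],
  [-0.4,0,0,0,0,0.9,0],
  [-0.4,0,0,0,0,0.9,0],
  [-0.4,0,0,0,0,0.8,0],
  [-0.4,0,0,0,0,0,0],
])

```text
time_s: 54.5
tcp_pos: [0.5368, -0.4197, 0.2576]
ee_rot: [-1.147, 1.279, -1.302]
contact_force: [1.3, -0.2, -2.5]
finger_gap: 0.644
```

```bash
python3 -c "
from h import *
plan(.5547,.1074,.22,jaw=-7)"
```

```text
t 54.5 tcp [ 0.5368 -0.4197  0.2576] jaw -6.46 tilt [0.0037 0.0001 0.0144] F [ 1.3 -0.2 -2.5] gap 0.644 j1,j7 [0.74 0.37]
tilt fix units x,z -0.1 0.03
turn y units(180-wrapped) 0.07
 shift after turn mm [-525.5   35.1  -47. ]
 shift now mm [-525.9   35.1  -42. ]
```

Emit:
jog_arm([
  [-0.4,-38,0,-3,-0.06,0,0],
  [-0.4,-43,0,-4,0,0,0],
  [-0.4,-43,0,-4,0,0,0],
  [-0.4,-43,0,-4,0,0,0],
  [-0.4,-43,0,-4,0,0,0],
  [-0.4,-43,0,-4,0,0,0],
  [-0.4,-43,0,-4,0,0,0],
  [-0.4,-43,0,-4,0,0,0],
  [-0.4,-43,0,-4,0,0,0],
  [-0.4,-43,0,-4,0,0,0],
  [-0.4,-43,0,-4,0,0,0],
  [-0.4,-40,0,-3,0,0,0],
  [-0.4,-12,0,-1,0,0,0],
  [-0.4,0,0,0,0,0,0],
])

```text
time_s: 55.9
tcp_pos: [0.5372, 0.1232, 0.2636]
ee_rot: [-1.171, 1.24, -1.269]
contact_force: [0.1, -0.8, -1.8]
finger_gap: 0.64
```

```bash
python3 -c "
from h import *
plan(.5547,.1074,.16,jaw=-7)"
```

```text
t 55.9 tcp [0.5372 0.1232 0.2636] jaw -3.65 tilt [0.0066 0.0002 0.0173] F [ 0.1 -0.8 -1.8] gap 0.64 j1,j7 [ 0.08 -0.56]
tilt fix units x,z -0.12 0.05
turn y units(180-wrapped) 0.42
 shift after turn mm [ 13.  104.   17.5]
 shift now mm [ 14.  104.   16.7]
```

Emit:
jog_arm([
  [-0.4,12,15,15,-0.08,0.4,0],
  [-0.4,0,35,0,0,0,0],
  [-0.4,0,35,0,0,0,0],
  [-0.4,0,10,0,0,0,0],
  [-0.4,0,0,0,0,0,0],
])

```text
time_s: 56.4
tcp_pos: [0.5554, 0.1019, 0.1698]
ee_rot: [-1.148, 1.284, -1.31]
contact_force: [0.3, 0.8, -1.3]
finger_gap: 0.643
```

```bash
python3 -c "
from h import *
plan(.5547,.1074,.075,jaw=-7)"
```

```text
t 56.4 tcp [0.5554 0.1019 0.1698] jaw -6.89 tilt [0.0087 0.0001 0.0122] F [ 0.3  0.8 -1.3] gap 0.643 j1,j7 [ 0.07 -0.63]
tilt fix units x,z -0.09 0.06
turn y units(180-wrapped) 0.01
 shift after turn mm [-6.2 94.8 -2.5]
 shift now mm [-6.2 94.8 -2.5]
```

Emit:
jog_arm([
  [-0.4,-6,15,-2,-0.05,0,0.04],
  [-0.4,-1,30,-1,0,0,0],
  [-0.4,-1,25,-1,0,0,0],
  [-0.4,0,7,0,0,0,0],
  [-0.4,0,0,0,0,0,0],
])

```text
time_s: 56.9
tcp_pos: [0.5578, 0.1105, 0.0956]
ee_rot: [-1.138, 1.287, -1.305]
contact_force: [-0.2, 0.5, -1.9]
finger_gap: 0.646
```

```bash
python3 -c "
from h import *
plan(.5547,.1074,.075,jaw=-7)"
```

```text
t 56.9 tcp [0.5578 0.1105 0.0956] jaw -6.97 tilt [-0.001   0.0001  0.0145] F [-0.2  0.5 -1.9] gap 0.646 j1,j7 [ 0.03 -0.69]
tilt fix units x,z -0.1 -0.01
turn y units(180-wrapped) 0.0
 shift after turn mm [ 3.4 20.5 -3. ]
 shift now mm [ 3.4 20.5 -3. ]
```

Emit:
jog_arm([
  [-0.4,3,7,-3,-0.05,0,0],
  [-0.4,0,6,-1,0,0,0],
  [-0.4,0,5,-1,0,0,0],
  [-0.4,0,2,0,0,0,0],
])

```text
time_s: 57.3
tcp_pos: [0.5551, 0.1085, 0.0779]
ee_rot: [-1.138, 1.29, -1.303]
contact_force: [-0.4, -0.0, -1.3]
finger_gap: 0.642
```

```bash
python3 -c "
from h import *
plan(.5547,.1074,.075,jaw=-7)"
```

```text
t 57.3 tcp [0.5551 0.1085 0.0779] jaw -6.99 tilt [-0.0031  0.0001  0.0128] F [-0.4 -0.  -1.3] gap 0.642 j1,j7 [ 0.02 -0.7 ]
tilt fix units x,z -0.09 -0.02
turn y units(180-wrapped) 0.0
 shift after turn mm [ 1.1  2.9 -0.3]
 shift now mm [ 1.1  2.9 -0.3]
```

Emit:
jog_arm([
  [-0.4,0,3,-1,0,0,0],
  [-0.4,0,3,0,0,0,0],
])

```text
time_s: 57.5
tcp_pos: [0.5546, 0.1091, 0.0739]
ee_rot: [-1.137, 1.289, -1.304]
contact_force: [-10.7, -3.1, 42.1]
finger_gap: 0.642
```

```bash
python3 -c "
from h import *
plan(.5547,.1074,.075,jaw=-7)"
```

```text
t 57.5 tcp [0.5546 0.1091 0.0739] jaw -7.01 tilt [-0.0026  0.0001  0.0137] F [-10.7  -3.1  42.1] gap 0.642 j1,j7 [ 0.02 -0.71]
tilt fix units x,z -0.1 -0.02
turn y units(180-wrapped) -0.0
 shift after turn mm [ 1.6 -1.1  0.3]
 shift now mm [ 1.6 -1.1  0.3]
```

Emit:
jog_arm([
  [-0.4,0,-2,0,0,0,0],
  [0.1,0,0,0,0,0,0],
  [0.5,0,0,0,0,0,0],
  [1,0,0,0,0,0,0],
  [1,0,0,0,0,0,0],
  [1,0,-20,0,0,0,0],
  [1,0,-35,0,0,0,0],
  [1,0,-45,0,0,0,0],
  [1,0,-45,0,0,0,0],
  [1,0,-20,0,0,0,0],
  [1,40,0,0,0,0,0],
  [1,45,0,0,0,0,0],
  [1,45,0,0,0,0,0],
  [1,45,0,0,0,0,0],
  [1,45,0,0,0,0,0],
  [1,45,0,0,0,0,0],
  [1,45,0,0,0,0,0],
  [1,40,0,0,0,0,0],
  [1,0,0,0,0,0,0],
])

```text
time_s: 59.4
tcp_pos: [0.5104, -0.2495, 0.2468]
ee_rot: [-1.136, 1.281, -1.301]
contact_force: [0.8, 0.9, -0.9]
finger_gap: 0.996
```

```bash
python3 -c "
from h import *
im=manip.capture('top');cv2.imwrite('pics/t16.png',im[:,:,::-1])
for b in blobs(im): print(b)
for r in [.06,-.06]:
  for y in [.076,0,-.076]:
    c,s=np.cos(-.12007),np.sin(-.12007); print(np.round(proj('top',[.50458+c*r-s*y,.18988+s*r+c*y,.112]),1))
crop(im,60,130,260,270,4,'pics/d16.png')
plan(.4804,-.0087,.2)"
```

```text
('r', [480.3, 131.1], 273)
('r', [94.8, 167.2], 437)
('r', [127.0, 171.7], 412)
('r', [158.0, 175.6], 428)
('g', [483.6, 195.4], 234)
('g', [86.2, 215.0], 397)
('g', [118.2, 220.3], 387)
('g', [149.7, 224.4], 383)
[ 95.5 166.4]
[126.6 170.7]
[157.9 174.9]
[ 86.1 215.7]
[117.7 220. ]
[149.4 224.4]
t 59.45 tcp [ 0.5111 -0.2462  0.2469] jaw -6.46 tilt [-0.0057  0.0002  0.0192] F [-0.  -0.3  1.1] gap 0.998 j1,j7 [0.61 0.14]
tilt fix units x,z -0.14 -0.04
 shift now mm [-232.3   47.1  -58.1]
```

View pics/d16.png

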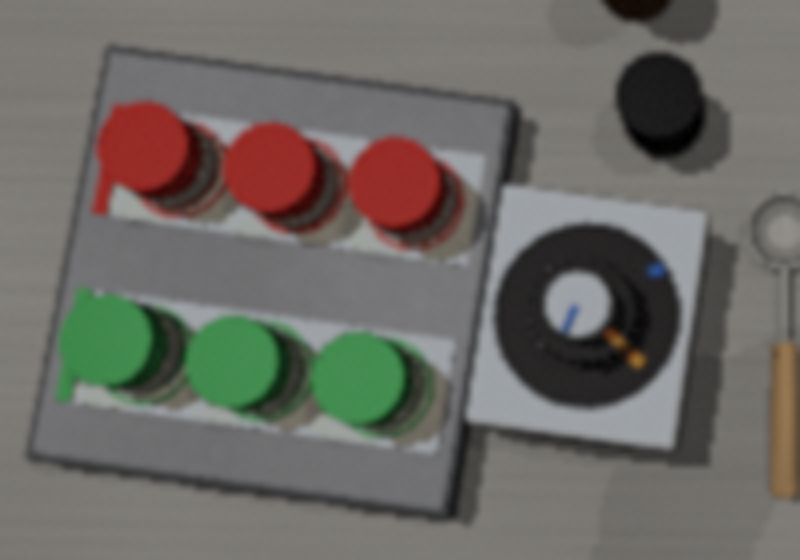

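View pics/t16.png

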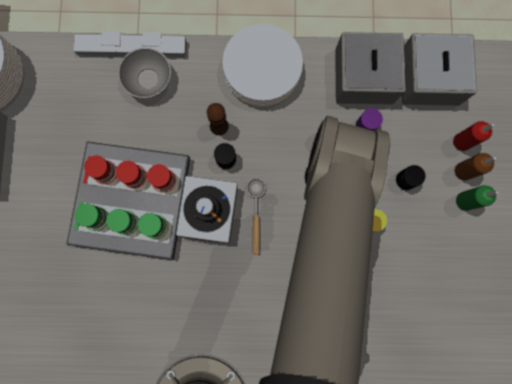

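All six jars match the expected lid pixels within about 1.2 px (≤2.5 mm), and the dial is unchanged. Now the inner knob: from 3.44 to 0.86, which is about 147° counter-clockwise. I'll pre-rotate the jaws to around -75° first.

Emit:
jog_arm([
  [1,-40,0,-10,-0.12,0,0],
  [1,-45,0,-11,0,0,0],
  [1,-45,0,-11,0,0,0],
  [1,-45,0,-11,0,0,0],
  [1,-35,0,-10,0,0,0],
  [1,-8,0,-3,0,0,0],
  [1,0,0,0,0,0,0],
  [1,0,0,0,0,0.8,0],
  [1,0,0,0,0,0.8,0],
  [1,0,0,0,0,0.8,0],
  [1,0,0,0,0,0.8,0],
  [1,0,0,0,0,0.8,0],
  [1,0,0,0,0,0.8,0],
  [1,0,0,0,0,0.8,0],
  [1,0,0,0,0,0.8,0],
  [1,0,0,0,0,0.8,0],
  [1,0,0,0,0,0,0],
])

```text
time_s: 61.15
tcp_pos: [0.4794, -0.0165, 0.2464]
ee_rot: [-0.412, 1.998, -1.989]
contact_force: [0.7, 0.1, 0.4]
finger_gap: 1.0
```

```bash
python3 -c "
from h import *
plan(.4804,-.0087,.16,jaw=-75)"
```

```text
t 61.15 tcp [ 0.4794 -0.0165  0.2464] jaw -66.43 tilt [-0.0043  0.     -0.0036] F [0.7 0.1 0.4] gap 1.0 j1,j7 [ 0.23 -1.31]
tilt fix units x,z 0.03 -0.03
turn y units(180-wrapped) 1.07
 shift after turn mm [-2.6 86.4 -6.9]
 shift now mm [-3.6 86.4 -6.4]
```

Emit:
jog_arm([
  [1,0,0,0,0,0.9,0],
  [1,-3,20,-7,0.03,0,-0.03],
  [1,0,35,0,0,0,0],
  [1,0,30,0,0,0,0],
  [1,0,0,0,0,0,0],
])

```text
time_s: 61.65
tcp_pos: [0.4828, -0.0127, 0.1602]
ee_rot: [-0.299, 2.062, -2.066]
contact_force: [-1.3, 1.0, -0.2]
finger_gap: 0.999
```

```bash
python3 -c "
from h import *
plan(.4804,-.0087,.113,jaw=-75)"
```

```text
t 61.65 tcp [ 0.4828 -0.0127  0.1602] jaw -73.34 tilt [-0.0032  0.      0.0025] F [-1.3  1.  -0.2] gap 0.999 j1,j7 [ 0.19 -1.5 ]
tilt fix units x,z -0.02 -0.02
turn y units(180-wrapped) 0.21
 shift after turn mm [ 1.4 47.2 -4.6]
 shift now mm [ 1.3 47.2 -4.6]
```

Emit:
jog_arm([
  [1,1,15,-5,0,0,0],
  [1,0,18,0,0,0,0],
  [1,0,10,0,0,0,0],
  [1,0,3,0,0,0,0],
  [1,0,0,0,0,0,0],
])

```text
time_s: 62.15
tcp_pos: [0.4841, -0.0103, 0.1172]
ee_rot: [-0.298, 2.056, -2.063]
contact_force: [0.1, 0.9, 0.9]
finger_gap: 1.0
```

```bash
python3 -c "
from h import *
plan(.4804,-.0087,.113,jaw=-75)"
```

```text
t 62.15 tcp [ 0.4841 -0.0103  0.1172] jaw -73.06 tilt [-0.0075  0.      0.0045] F [0.1 0.9 0.9] gap 1.0 j1,j7 [ 0.17 -1.54]
tilt fix units x,z -0.03 -0.05
turn y units(180-wrapped) 0.24
 shift after turn mm [ 3.2  4.2 -2.5]
 shift now mm [ 3.1  4.2 -2.6]
```

Emit:
jog_arm([
  [1,3,5,-3,0,0,-0.04],
  [0.5,1,1,0,0,0,0],
  [0.2,0,1,0,0,0,0],
  [0.05,0,0,0,0,0,0],
])

```text
time_s: 62.55
tcp_pos: [0.4807, -0.0086, 0.112]
ee_rot: [-0.301, 2.055, -2.065]
contact_force: [0.6, -0.1, 0.4]
finger_gap: 0.526
```

```bash
python3 -c "
from h import *
plan(.4804,-.0087,.113,jaw=-75)
im=manip.capture('scene');crop(im,220,120,360,240,5,'pics/s17.png')
im=manip.capture('wrist');crop(im,100,100,420,340,2.5,'pics/w17.png')"
```

```text
t 62.55 tcp [ 0.4807 -0.0086  0.112 ] jaw -73.04 tilt [-0.005   0.      0.0058] F [ 0.6 -0.1  0.4] gap 0.526 j1,j7 [ 0.16 -1.55]
tilt fix units x,z -0.04 -0.04
turn y units(180-wrapped) 0.24
 shift after turn mm [ 0.3 -1.   0. ]
 shift now mm [ 0.3 -1.   0. ]
```

View pics/s17.png

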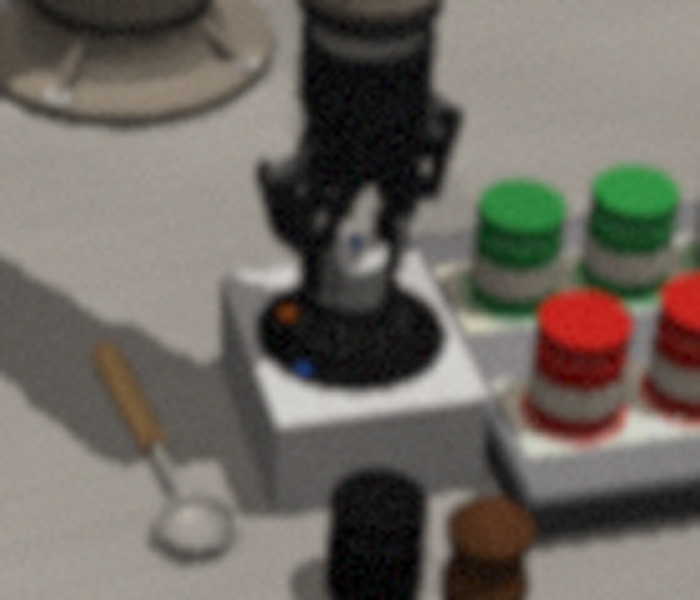

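View pics/w17.png

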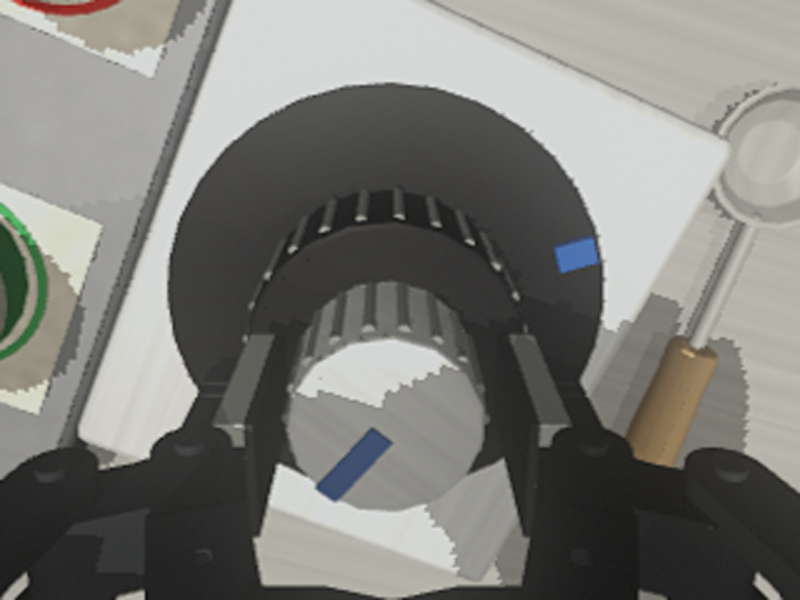

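Emit:
jog_arm([
  [-0.2,0,-1,0,0,0,0],
  [-0.5,0,0,0,0,0,0],
  [-0.7,0,0,0,0,0,0],
  [-0.7,0,0,0,0,0,0],
])

```text
time_s: 63.05
tcp_pos: [0.4804, -0.0076, 0.1131]
ee_rot: [-0.302, 2.056, -2.064]
contact_force: [-0.4, 1.4, -0.2]
finger_gap: 0.422
```

```bash
python3 -c "
from h import *
plan(.4804,-.0087,.113,jaw=-75)"
```

```text
t 63.05 tcp [ 0.4804 -0.0076  0.1131] jaw -73.0 tilt [-0.0047  0.      0.0047] F [-0.4  1.4 -0.2] gap 0.422 j1,j7 [ 0.16 -1.55]
tilt fix units x,z -0.03 -0.03
turn y units(180-wrapped) 0.25
 shift after turn mm [0.3 0.1 1.1]
 shift now mm [0.3 0.1 1.1]
```

Emit:
jog_arm([
  [-0.7,0,0,0,0,-0.5,0],
  [-0.7,0,0,0,0,-0.6,0],
  [-0.7,0,0,0,0,-0.6,0],
  [-0.7,0,0,0,0,-0.6,0],
  [-0.7,0,0,0,0,-0.6,0],
  [-0.7,0,0,0,0,-0.6,0],
  [-0.7,0,0,0,0,-0.6,0],
  [-0.7,0,0,0,0,-0.6,0],
])

```text
time_s: 63.85
tcp_pos: [0.4803, -0.0074, 0.1131]
ee_rot: [-0.863, 1.626, -1.635]
contact_force: [-0.5, 1.5, -1.3]
finger_gap: 0.422
```

```bash
python3 -c "
from h import *
plan(.4804,-.0087,.113,jaw=74.5)
im=manip.capture('wrist');crop(im,100,100,420,340,2.5,'pics/w18.png')
im=manip.capture('scene');crop(im,220,120,360,240,5,'pics/s18.png')"
```

```text
t 63.85 tcp [ 0.4803 -0.0074  0.1131] jaw -34.03 tilt [-0.0009  0.      0.0061] F [-0.5  1.5 -1.3] gap 0.422 j1,j7 [ 0.29 -0.94]
tilt fix units x,z -0.04 -0.01
turn y units(180-wrapped) 8.93
 shift after turn mm [-0.4  0.1  1.2]
 shift now mm [1.  0.1 0.8]
```

View pics/w18.png

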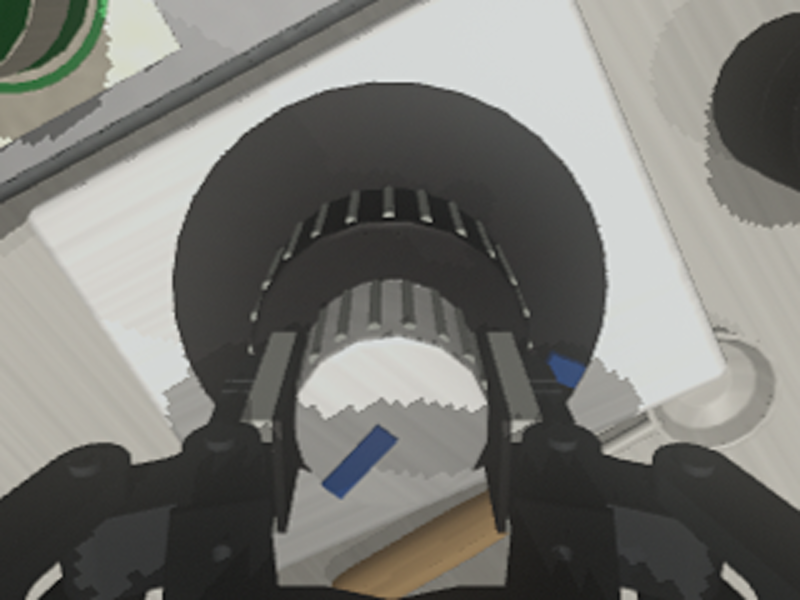

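View pics/s18.png

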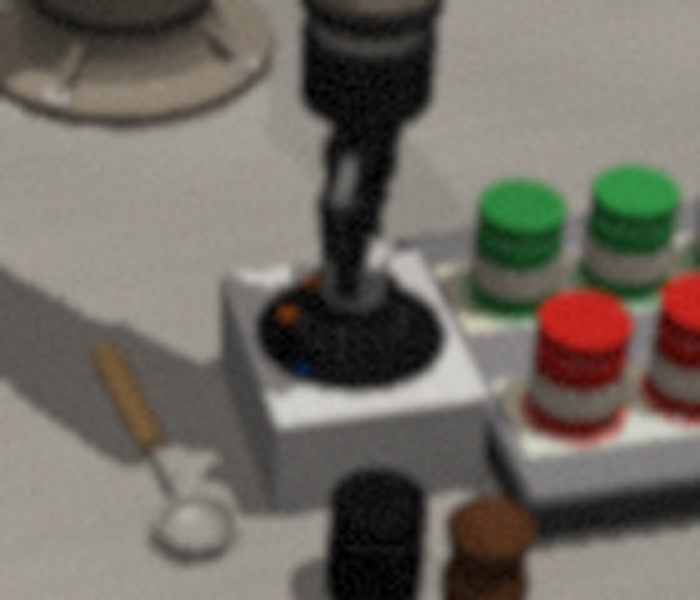

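Emit:
jog_arm([
  [-0.7,0,0,0,0,-0.6,0],
  [-0.7,0,0,0,0,-0.6,0],
  [-0.7,0,0,0,0,-0.6,0],
  [-0.7,0,0,0,0,-0.6,0],
  [-0.7,0,0,0,0,-0.6,0],
  [-0.7,0,0,0,0,-0.6,0],
  [-0.7,0,0,0,0,-0.6,0],
  [-0.7,0,0,0,0,-0.6,0],
  [-0.7,0,0,0,0,-0.6,0],
  [-0.7,0,0,0,0,-0.6,0],
])

```text
time_s: 64.95
tcp_pos: [0.4803, -0.0073, 0.1131]
ee_rot: [-1.313, 1.023, -1.031]
contact_force: [0.0, 0.4, -0.7]
finger_gap: 0.422
```

```bash
python3 -c "
from h import *
plan(.4804,-.0087,.113,jaw=74.5)"
```

```text
t 64.95 tcp [ 0.4803 -0.0073  0.1131] jaw 14.0 tilt [0.0029 0.     0.0049] F [ 0.   0.4 -0.7] gap 0.422 j1,j7 [ 0.44 -0.2 ]
tilt fix units x,z -0.04 0.02
turn y units(180-wrapped) -7.56
 shift after turn mm [ 0.5  0.1 -1.3]
 shift now mm [ 1.4  0.1 -0.2]
```

Emit:
jog_arm([
  [-0.7,0,0,0,0,-0.6,0],
  [-0.7,0,0,0,0,-0.6,0],
  [-0.7,0,0,0,0,-0.6,0],
  [-0.7,0,0,0,0,-0.6,0],
  [-0.7,0,0,0,0,-0.6,0],
  [-0.7,0,0,0,0,-0.6,0],
  [-0.7,0,0,0,0,-0.6,0],
  [-0.7,0,0,0,0,-0.6,0],
  [-0.7,0,0,0,0,-0.6,0],
  [-0.7,0,0,0,0,-0.6,0],
  [-0.7,0,0,0,0,-0.6,0],
  [-0.7,0,0,0,0,0,0],
])

```text
time_s: 66.15
tcp_pos: [0.4801, -0.0073, 0.1131]
ee_rot: [-1.546, 0.313, -0.319]
contact_force: [-0.0, 1.2, 0.2]
finger_gap: 0.425
```

```bash
python3 -c "
from h import *
plan(.4804,-.0087,.113,jaw=74.5)"
```

```text
t 66.15 tcp [ 0.4801 -0.0073  0.1131] jaw 66.91 tilt [0.0039 0.     0.0023] F [-0.   1.2  0.2] gap 0.425 j1,j7 [0.61 0.61]
tilt fix units x,z -0.02 0.03
turn y units(180-wrapped) -0.95
 shift after turn mm [ 0.6  0.1 -1.3]
 shift now mm [ 0.8  0.1 -1.2]
```

Emit:
jog_arm([
  [-0.7,0,0,0,0,-0.5,0],
  [-0.7,0,0,0,0,-0.35,0],
  [-0.7,0,0,0,0,0,0],
])

```text
time_s: 66.45
tcp_pos: [0.4801, -0.0073, 0.1131]
ee_rot: [-1.557, 0.227, -0.233]
contact_force: [-0.1, 1.3, 0.5]
finger_gap: 0.427
```

```bash
python3 -c "
from h import *
plan(.4804,-.0087,.113,jaw=74.5)
im=manip.capture('wrist');crop(im,100,100,420,340,2.5,'pics/w19.png')"
```

```text
t 66.45 tcp [ 0.4801 -0.0073  0.1131] jaw 73.2 tilt [0.0036 0.     0.0021] F [-0.1  1.3  0.5] gap 0.427 j1,j7 [0.62 0.7 ]
tilt fix units x,z -0.02 0.03
turn y units(180-wrapped) -0.16
 shift after turn mm [ 0.7  0.1 -1.3]
 shift now mm [ 0.7  0.1 -1.3]
```

View pics/w19.png

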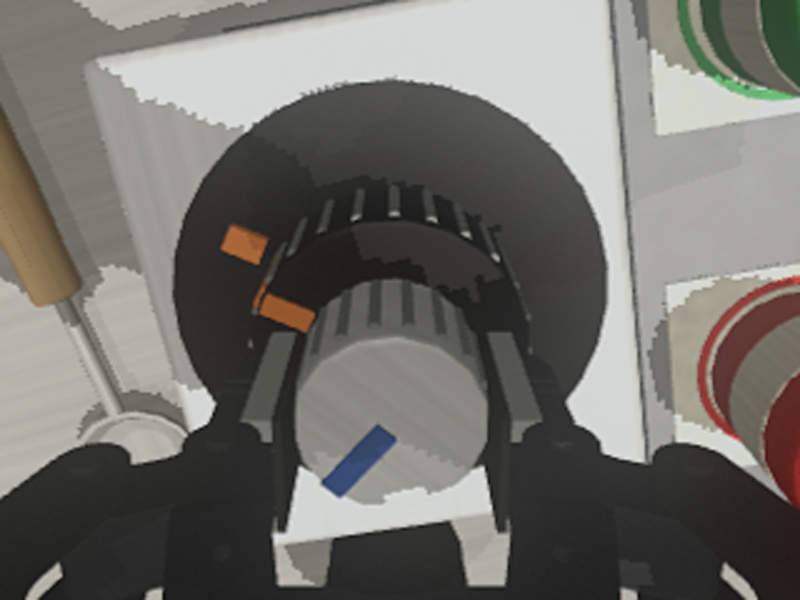

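Emit:
jog_arm([
  [-0.4,0,0,0,0,0,0],
  [0,0,0,0,0,0,0],
  [0.5,0,0,0,0,0,0],
  [0.9,0,0,0,0,0,0],
  [0.9,0,0,0,0,0,0],
  [0.9,0,-15,0,0,0,0],
  [0.9,0,-30,0,0,0,0],
  [0.9,0,-45,0,0,0,0],
  [0.9,0,-45,0,0,0,0],
  [0.9,0,0,-40,0,0,0],
  [0.9,0,0,-45,0,0,0],
  [0.9,0,0,-45,0,0,0],
  [0.9,0,0,-45,0,0,0],
  [0.9,0,0,-45,0,0,0],
  [0.9,0,0,-30,0,0,0],
  [0.9,0,0,0,0,0,0],
])

```text
time_s: 68.1
tcp_pos: [0.4068, -0.2518, 0.2654]
ee_rot: [-1.561, 0.217, -0.24]
contact_force: [-0.4, 0.5, 0.5]
finger_gap: 0.947
```

```bash
python3 -c "
from h import *
plan()
im=manip.capture('top');cv2.imwrite('pics/t20.png',im[:,:,::-1])
for b in blobs(im): print(b)
crop(im,165,165,250,255,6.6,'pics/dial20.png');crop(im,60,130,260,270,4,'pics/d20.png')"
```

```text
t 68.1 tcp [ 0.4068 -0.2518  0.2654] jaw 73.3 tilt [ 0.0148  0.0001 -0.0007] F [-0.4  0.5  0.5] gap 0.947 j1,j7 [1.27 1.52]
tilt fix units x,z 0.0 0.11
 shift now mm [0. 0. 0.]
('r', [480.3, 131.1], 273)
('r', [94.8, 167.2], 437)
('r', [127.0, 171.7], 412)
('r', [157.9, 175.6], 423)
('g', [483.6, 195.4], 232)
('g', [86.2, 215.0], 396)
('g', [118.2, 220.3], 388)
('g', [149.7, 224.3], 383)
```

View pics/dial20.png

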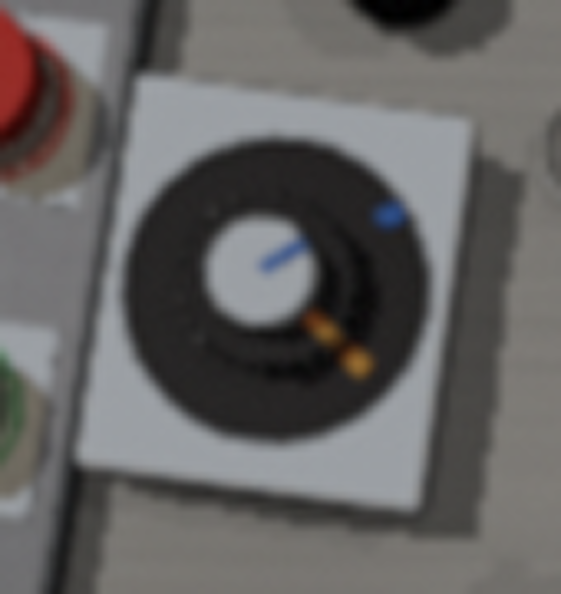

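View pics/t20.png

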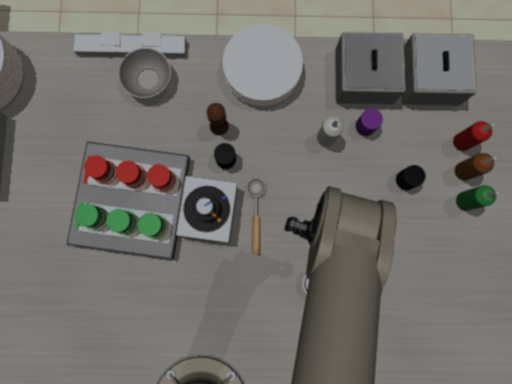

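Run:
```python
from h import *
c=manip.camera_model('top')
ax=np.array([.4804,-.0087])
def Q(x,y,z): return p2w('top',(x+.5)/6.6-.5+165,(y+.5)/6.6-.5+165,z,c)[:2]
def a(p,r=ax): d=p-r; return round(-np.arctan2(d[1],d[0])-.12,3),round(np.hypot(*d),4)
print('inner tip',a(Q(303,244,.136)),'mid',a(Q(292,251,.136)),'line dir',a(Q(306,243,.136),Q(264,268,.136)))
print('blue',a(Q(390,215,.079)),'outer',a(Q(322,328,.106)),'orange',a(Q(358,362,.079)))
s=manip.read_state();print(s['contact_force'],np.abs(s['qd']).max())
```

```text
inner tip (np.float64(0.873), np.float64(0.0173)) mid (np.float64(0.877), np.float64(0.0127)) line dir (np.float64(0.89), np.float64(0.0172))
blue (np.float64(0.859), np.float64(0.05)) outer (np.float64(2.175), np.float64(0.0262)) orange (np.float64(2.169), np.float64(0.0413))
[ 0.86669439 -0.31026327  0.67198314] 0.05258601438267824
```

```bash
python3 -c "
from h import *
print(manip.job_done())"
```

```text
the job is handed in; nothing more can be done
None
```

I finished the job and handed it in at about 68 s of the 210 s allowed; no verdict was reported.

- **Outer ring:** I turned it about 100° clockwise. It reads 2.175 rad against the orange marker's 2.169, and it stayed there while I turned the inner knob.
- **Jars:** All three green and three red jars stand on their own strips, filling every place from the coloured bar. My last top view put each lid within about 2.5 mm of its place's centre. One red jar was knocked about 30 mm aside during the run, so I picked it up and put it back.
- **Inner knob:** I turned it about 146° counter-clockwise. It reads about 0.87–0.89 rad against the blue marker's 0.86.
- **Left alone:** I never touched the yellow jar, the other bystanders or the black and purple look-alikes. In the last picture, those in view stood where they started. The arm hid the yellow jar and most of the ramekin there, so I couldn't recheck those two.
- **Placing force:** Three jars pressed on the deck with a brief 42–46 N as I set them down, and a fourth touched at 43 N. That load came through the held jar, not the arm or gripper body, and it stayed below the 120 N wrist limit.

No check failed at the end.

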